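# Sort full from empty rub tins by weight at the grill shelf

## Task

The rub tins on the shelf look alike but some are full and some empty, which only their weight tells. Slide the refill bin's cover open, stand every empty tin upright inside the bin and slide the cover fully shut again; stand every full tin upright in a bay of its own on the serving plate, centred between the stops. Leave the thermometer case and the glass bowls where they are.

Things in the scene. Friction and masses are not known exactly. Their poses are not given: they have to be found in the camera images.
- tin_a_mid (a point): round lidded rub tin, steel with a red lid, 58 mm diameter, 60 mm tall, lid fixed on; point at its centre, 30 mm above its underside, z up along its axis. All tins look the same: a full one weighs 230 to 310 g, an empty one 48 to 62 g, whatever its letter. May be absent
- tin_b_mid (a point): round lidded rub tin, steel with a red lid, 58 mm diameter, 60 mm tall, lid fixed on; point at its centre, 30 mm above its underside, z up along its axis. All tins look the same: a full one weighs 230 to 310 g, an empty one 48 to 62 g, whatever its letter. May be absent
- tin_c_mid (a point): round lidded rub tin, steel with a red lid, 58 mm diameter, 60 mm tall, lid fixed on; point at its centre, 30 mm above its underside, z up along its axis. All tins look the same: a full one weighs 230 to 310 g, an empty one 48 to 62 g, whatever its letter. May be absent
- tin_d_mid (a point): round lidded rub tin, steel with a red lid, 58 mm diameter, 60 mm tall, lid fixed on; point at its centre, 30 mm above its underside, z up along its axis. All tins look the same: a full one weighs 230 to 310 g, an empty one 48 to 62 g, whatever its letter. May be absent
- tin_e_mid (a point): round lidded rub tin, steel with a red lid, 58 mm diameter, 60 mm tall, lid fixed on; point at its centre, 30 mm above its underside, z up along its axis. All tins look the same: a full one weighs 230 to 310 g, an empty one 48 to 62 g, whatever its letter. May be absent
- tin_f_mid (a point): round lidded rub tin, steel with a red lid, 58 mm diameter, 60 mm tall, lid fixed on; point at its centre, 30 mm above its underside, z up along its axis. All tins look the same: a full one weighs 230 to 310 g, an empty one 48 to 62 g, whatever its letter. May be absent
- bay1 (a point): centre of bay 1 of the fixed black serving plate (296 x 108 mm, floor 5 mm thick) at floor level, marked by a white dot; z up, x along the plate's row of three bays (94 mm apart), y across. A bay is 84 x 85 mm, enclosed by wooden stops 8 mm high above its floor
- bay2 (a point): centre of bay 2 of the fixed black serving plate (296 x 108 mm, floor 5 mm thick) at floor level, marked by a white dot; z up, x along the plate's row of three bays (94 mm apart), y across. A bay is 84 x 85 mm, enclosed by wooden stops 8 mm high above its floor
- bay3 (a point): centre of bay 3 of the fixed black serving plate (296 x 108 mm, floor 5 mm thick) at floor level, marked by a white dot; z up, x along the plate's row of three bays (94 mm apart), y across. A bay is 84 x 85 mm, enclosed by wooden stops 8 mm high above its floor
- bin_floor (a point): centre of the inner floor (6 mm above the shelf) of the fixed steel refill bin; inside 268 mm along its x, 128 mm along its y, walls 6 mm, rim 75 mm above the shelf; two guide rails 8 mm wide run along the outside of the long walls, tops 82 mm above the shelf, and on 260 mm past the bin's +x end; z up
- cover (a joint): how far (m) the blue flat cover of the bin has slid open along the bin's +x: 0 fully shut, 0.24 fully open and stays where it is left (friction about 1.5 N). Cover 270 x 136 x 5 mm, its top 80 mm above the shelf; when shut it spans the bin, so that open by q it leaves the bin clear from the near (-x) end over about q
- cover_handle (a point): centre of the black upright grip block on the cover, 16 mm along the slide (x) by 60 mm (y) by 30 mm tall, standing on the cover's top 20 mm from its near (-x) end; point half-way up it, 95 mm above the shelf; axes as the bin's. Shut, it lies 115 mm on the -x side of the bin's centre
- case: bystander: orange thermometer case, 45 x 150 x 22 mm, origin under its centre, long axis y
- bowl_1: bystander: clear glass pinch bowl, 72 mm across, 32 mm tall, origin under its centre
- bowl_2: bystander: green glass pinch bowl, 72 mm across, 32 mm tall, origin under its centre
Mind the look-alikes: they are no part of the job. What is shaped like the part that bears tin_c_mid but green or orange is not meant.

How it is judged (in metres and radians):
On the way:
1. the bin's cover is slid open (0.12 m or more) (value of joint cover above 0.12 m), for 0.2 s.
At the end, for the whole second after the job is handed in: Each empty tin stands (tilt under 0.3 rad) in the bin, cover shut within 10 mm; each full tin stands (tilt under 0.1 rad) on the floor of its own bay, centre within 9 mm of the bay's. Full or empty is judged by the tin's force on bin or plate (((x of tin_a_mid in the frame of bin_floor between -0.14 and 0.14 m and y of tin_a_mid in the frame of bin_floor between -0.07 and 0.07 m and z of tin_a_mid in the frame of bin_floor below 0.04 m and angle between tin_a_mid's own z axis and vertical below 0.3 rad and contact force between tin_a and bin below 1.4 N) or (((horizontal distance between tin_a_mid and bay1 below 0.009 m and z of tin_a_mid in the frame of bay1 below 0.036 m) or (horizontal distance between tin_a_mid and bay2 below 0.009 m and z of tin_a_mid in the frame of bay2 below 0.036 m) or (horizontal distance between tin_a_mid and bay3 below 0.009 m and z of tin_a_mid in the frame of bay3 below 0.036 m)) and angle between tin_a_mid's own z axis and vertical below 0.1 rad and contact force between tin_a and plate above 1.4 N)) and ((x of tin_b_mid in the frame of bin_floor between -0.14 and 0.14 m and y of tin_b_mid in the frame of bin_floor between -0.07 and 0.07 m and z of tin_b_mid in the frame of bin_floor below 0.04 m and angle between tin_b_mid's own z axis and vertical below 0.3 rad and contact force between tin_b and bin below 1.4 N) or (((horizontal distance between tin_b_mid and bay1 below 0.009 m and z of tin_b_mid in the frame of bay1 below 0.036 m) or (horizontal distance between tin_b_mid and bay2 below 0.009 m and z of tin_b_mid in the frame of bay2 below 0.036 m) or (horizontal distance between tin_b_mid and bay3 below 0.009 m and z of tin_b_mid in the frame of bay3 below 0.036 m)) and angle between tin_b_mid's own z axis and vertical below 0.1 rad and contact force between tin_b and plate above 1.4 N)) and ((x of tin_c_mid in the frame of bin_floor between -0.14 and 0.14 m and y of tin_c_mid in the frame of bin_floor between -0.07 and 0.07 m and z of tin_c_mid in the frame of bin_floor below 0.04 m and angle between tin_c_mid's own z axis and vertical below 0.3 rad and contact force between tin_c and bin below 1.4 N) or (((horizontal distance between tin_c_mid and bay1 below 0.009 m and z of tin_c_mid in the frame of bay1 below 0.036 m) or (horizontal distance between tin_c_mid and bay2 below 0.009 m and z of tin_c_mid in the frame of bay2 below 0.036 m) or (horizontal distance between tin_c_mid and bay3 below 0.009 m and z of tin_c_mid in the frame of bay3 below 0.036 m)) and angle between tin_c_mid's own z axis and vertical below 0.1 rad and contact force between tin_c and plate above 1.4 N)) and ((x of tin_d_mid in the frame of bin_floor between -0.14 and 0.14 m and y of tin_d_mid in the frame of bin_floor between -0.07 and 0.07 m and z of tin_d_mid in the frame of bin_floor below 0.04 m and angle between tin_d_mid's own z axis and vertical below 0.3 rad and contact force between tin_d and bin below 1.4 N) or (((horizontal distance between tin_d_mid and bay1 below 0.009 m and z of tin_d_mid in the frame of bay1 below 0.036 m) or (horizontal distance between tin_d_mid and bay2 below 0.009 m and z of tin_d_mid in the frame of bay2 below 0.036 m) or (horizontal distance between tin_d_mid and bay3 below 0.009 m and z of tin_d_mid in the frame of bay3 below 0.036 m)) and angle between tin_d_mid's own z axis and vertical below 0.1 rad and contact force between tin_d and plate above 1.4 N)) and ((x of tin_e_mid in the frame of bin_floor between -0.14 and 0.14 m and y of tin_e_mid in the frame of bin_floor between -0.07 and 0.07 m and z of tin_e_mid in the frame of bin_floor below 0.04 m and angle between tin_e_mid's own z axis and vertical below 0.3 rad and contact force between tin_e and bin below 1.4 N) or (((horizontal distance between tin_e_mid and bay1 below 0.009 m and z of tin_e_mid in the frame of bay1 below 0.036 m) or (horizontal distance between tin_e_mid and bay2 below 0.009 m and z of tin_e_mid in the frame of bay2 below 0.036 m) or (horizontal distance between tin_e_mid and bay3 below 0.009 m and z of tin_e_mid in the frame of bay3 below 0.036 m)) and angle between tin_e_mid's own z axis and vertical below 0.1 rad and contact force between tin_e and plate above 1.4 N)) and ((x of tin_f_mid in the frame of bin_floor between -0.14 and 0.14 m and y of tin_f_mid in the frame of bin_floor between -0.07 and 0.07 m and z of tin_f_mid in the frame of bin_floor below 0.04 m and angle between tin_f_mid's own z axis and vertical below 0.3 rad and contact force between tin_f and bin below 1.4 N) or (((horizontal distance between tin_f_mid and bay1 below 0.009 m and z of tin_f_mid in the frame of bay1 below 0.036 m) or (horizontal distance between tin_f_mid and bay2 below 0.009 m and z of tin_f_mid in the frame of bay2 below 0.036 m) or (horizontal distance between tin_f_mid and bay3 below 0.009 m and z of tin_f_mid in the frame of bay3 below 0.036 m)) and angle between tin_f_mid's own z axis and vertical below 0.1 rad and contact force between tin_f and plate above 1.4 N)) and value of joint cover below 0.01 m); the robot touches nothing.
It fails at once if a bystander (case or bowl) is moved more than 3 cm (distance of any of case, bowl_1, bowl_2 from where it was at the start of the episode above 0.03 m).
Of tin_a, tin_b, tin_c, tin_d, tin_e, tin_f only 4 to 6 are there at a start; the rules pass over those that are not, and their reading is None.
At some moment in a run one of tin_a, tin_b, tin_c, tin_d, tin_e, tin_f may be knocked a few centimetres aside while the robot is not near it.
It also fails if it takes over 210 s, if anything falls off the work surface, if the arm or the gripper's body presses on something with over 40 N, if the wrist force passes 120 N, or if a joint passes its speed limit or range.

## Robot

A 7-joint arm with a two-finger parallel gripper is mounted at the origin on the work surface. World frame = base frame: x ahead of the robot, y to its left, z up, the work surface at z = 0. Lengths are in mm, angles in rad, forces in N, time in s.
With the tool pointing down it reaches from about 400 to 875 mm from the base axis. Payload 4.4 kg.
Tool frame: the origin (TCP) lies between the finger pads; the fingertips stand 11 mm ahead of it and the grasp point (between the pads) lies 8 mm behind it; y points along the fingers, x is the direction in which the jaws open and shut, and the axes are right-handed (so a half turn about y gives the same grasp; the last joint's range is limited). The gripper opens to 85 mm and grips with 20 to 120 N. Pads are 22 mm wide; open, the fingers measure 114 mm over their backs; the gripper's body (76 mm by 85 mm) begins 54 mm behind the grasp point. The pads swing forward as they close: fully open they stand 13 mm farther back than shut.
Start: joints at [-1.229, 0.628, 0.038, 1.517, -0.027, 0.996, -0.02], TCP at [257.763, 596.721, 242.313] pointing down, gripper open.
Joint ranges: [-3.06, 3.06], [-0.37, 2.12], [-1.25, 1.32], [0.18, 2.47], [-1.1, 4.24], [0.23, 1.98], [-2.94, 2.94]. Speed limits (rad/s): [2.57, 2.57, 3.14, 3.14, 3.14, 3.14, 3.14].

## Interface

Orientations are given as [roll, pitch, yaw] about the fixed x, y, z axes, in that order (R = Rz(yaw) Ry(pitch) Rx(roll)).
In Python, from cell import * gives the robot as it stands.
- The arm moves only by the shell command python3 -m jog 'ROWS'. ROWS is JSON, a list of rows, each an object of numbers: "x", "y", "z": the shift along the tool's x, y, z in mm; "ax", "ay", "az": the turn, a rotation vector about the tool's x, y, z in rad; "grip": the finger opening in mm, from 0 to 85.4. In form: [{"x": .., "y": .., "z": .., "ax": .., "ay": .., "az": .., "grip": ..}, ...]. A call has 1 to 5 rows; each row is the pose to reach, as a shift and turn from the pose commanded when the call began, along the tool's axes at that moment; what a row does not reach only later rows make up. A row lasts 1/10 s, in which the tool goes at most 50 mm and 8.59 degrees, less where a joint would pass 70% of its speed; a pose out of reach is approached as far as the arm can. A call with a gripper value outside its range is refused whole. The fingers move at their own pace and stop on an object; the grip force is fixed at half the most. Time passes only in rows, so rows that repeat a pose let the fingers close. It gives the time, the measured TCP pose, the force and the opening at its end, in the units of the state.
- read_state(): the state, without advancing time (a new reading comes with each control period).
- get_image(name): name is "scene" or "side" or "wrist"; returns a dict with "color" (420x560x3 uint8, red, green, blue), "vfov" (degrees; the focal length in pixels is half the picture's height over the tangent of half this angle, whatever the lens; pixels are square), "cx", "cy" (the principal point, pixels), "k1" (the pictures are not rectified: a ray, as slopes to the right and down, at radius r is drawn at 1 + k1 r^2 times it, then the intrinsics apply), "camera_from_world" (4x4, takes a point from world to camera coordinates). Camera axes: x right, y down, z forward; pixel columns grow to the right and rows downward; lengths in mm; the calibration is good to about 2 mm. A picture is of the moment at which its call begins. There is no depth.
- finish_job(): hands the job in, once; it reports no verdict.
The state is a dict: "clock": time; "qpos": joint angles; "qd": joint speeds; "tau": joint torques, N m; "eef_pos": TCP position; "tool_rot": TCP orientation; "force": force on the tool from outside, world axes, zero at the start; "torque": the same for the moment, N m; "width": finger opening in mm.
Only numpy, scipy, OpenCV 4.12 (cv2) and the standard library are available. Lean on these libraries where they do the work, as an engineer would, in place of code of your own. Each camera call takes 0.05 s, during which the arm holds its last target.

## Working session

There is one attempt and no reset: what is moved stays moved. The work goes in short steps, Python scripts to look and compute and a shell command to move; the robot and the scene stay as the last step left them, time stands still between calls to the robot, and variables do not carry over. Pictures are saved under pics/ and viewed, and the job is handed in when it is done.

```bash
ls; mkdir -p pics; python3 - <<'E'
from cell import *
import cv2
s=read_state();print(s)
for n in("scene","side","wrist"):
    g=get_image(n);cv2.imwrite(f"pics/{n}0.png",g["color"][:,:,::-1]);print(n,g["vfov"],g["cx"],g["cy"],g["k1"],g["camera_from_world"].round(3).tolist() if hasattr(g["camera_from_world"],'round') else g["camera_from_world"])
E
```

```text
pics
{'clock': 0.0, 'qpos': array([-1.2287721 ,  0.62935517,  0.03841339,  1.51837171, -0.02702371,
        0.99624895, -0.01999217]), 'qd': array([-6.02881599e-05,  1.02376402e-03, -3.47726441e-04, -3.35142024e-04,
       -1.07514614e-03, -1.60940443e-03, -4.36691501e-04]), 'tau': array([-2.54666829e-04, -5.63404119e+01,  1.22622963e+00, -1.93448675e+01,
        1.10331227e-02,  1.06277075e-02, -6.18609931e-06]), 'eef_pos': array([257.51560084, 596.16910875, 241.38146532]), 'tool_rot': array([-1.57078455,  0.0018665 ,  1.16299005]), 'force': array([-0.4329403 ,  0.15029589,  0.25052451]), 'torque': array([-0.02701586,  0.01320174, -0.07116449]), 'width': 85.77501804583781}
scene 53.32746523130911 286.38923645782774 208.70673711535593 -0.027558985999787664 [[0.675, 0.738, 0.006, -365.634], [0.63, -0.572, -0.524, -309.508], [-0.383, 0.358, -0.851, 1137.286], [0.0, 0.0, 0.0, 1.0]]
side 50.414755807683306 273.538799077808 210.59826710945146 -0.06488211785981363 [[-0.985, -0.174, 0.005, 527.627], [-0.134, 0.74, -0.66, 123.662], [0.111, -0.65, -0.751, 1051.678], [0.0, 0.0, 0.0, 1.0]]
wrist 68.46207689506112 278.6068556439684 209.35229321569597 -0.01106088996595174 [[0.397, 0.918, -0.001, -650.344], [0.883, -0.381, 0.274, -35.495], [0.252, -0.109, -0.962, 378.115], [0.0, 0.0, 0.0, 1.0]]
```

View images.

View pics/scene0.png

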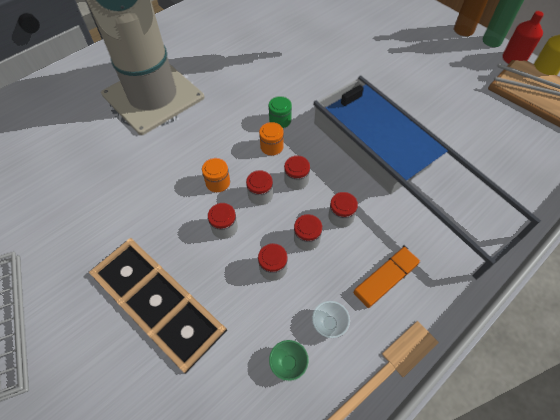

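View pics/side0.png

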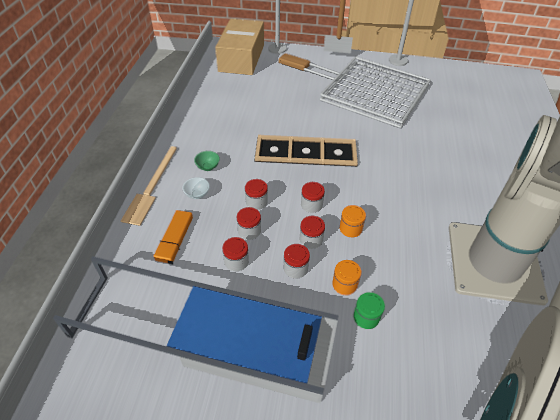

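View pics/wrist0.png

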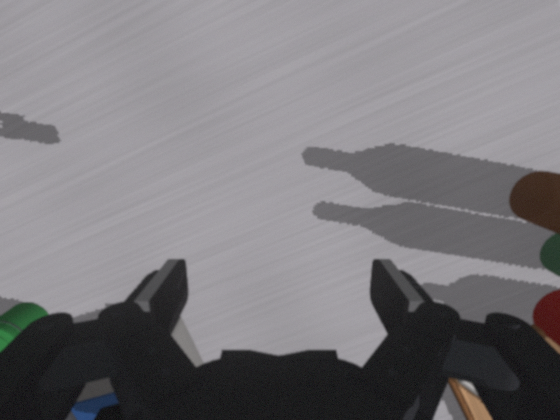

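```bash
cat > h.py <<'E'
from cell import *
import numpy as np, cv2
def intr(g):
    h=g["color"].shape[0]; f=h/2/np.tan(np.radians(g["vfov"]/2)); return f
def proj(g,P):
    P=np.atleast_2d(np.asarray(P,float)); T=np.asarray(g["camera_from_world"])
    c=P@T[:3,:3].T+T[:3,3]; s=c[:,:2]/c[:,2:]; r2=(s**2).sum(1,keepdims=True)
    return s*(1+g["k1"]*r2)*intr(g)+[g["cx"],g["cy"]]
def ray(g,uv):
    d=(np.asarray(uv,float)-[g["cx"],g["cy"]])/intr(g); s=d.copy()
    for _ in range(20): s=d/(1+g["k1"]*(s@s))
    T=np.asarray(g["camera_from_world"]);R=T[:3,:3]
    return -R.T@T[:3,3], R.T@np.array([s[0],s[1],1])
def back(g,uv,z):
    o,d=ray(g,uv); return (o+d*(z-o[2])/d[2])[:3]
def img(g): return np.ascontiguousarray(g["color"][:,:,::-1])
def red(g,amin=60):
    hsv=cv2.cvtColor(g["color"],cv2.COLOR_RGB2HSV)
    m=((hsv[...,0]<4)|(hsv[...,0]>174))&(hsv[...,1]>170)&(hsv[...,2]>70)
    n,l,st,c=cv2.connectedComponentsWithStats(m.astype(np.uint8))
    return [(c[i],st[i,4]) for i in range(1,n) if st[i,4]>amin]
def crop(g,x0,y0,x1,y1,k,name):
    cv2.imwrite(name,cv2.resize(img(g)[y0:y1,x0:x1],None,fx=k,fy=k,interpolation=cv2.INTER_CUBIC))
E
python3 - <<'E'
from h import *
a=get_image("scene");b=get_image("side")
for g,n in((a,'scene'),(b,'side')):
    print(n)
    for c,A in red(g): print(c.round(1),A,back(g,c,56).round(1))
crop(a,300,60,550,285,3,"pics/binA.png")
crop(b,50,240,350,410,2.6,"pics/binB.png")
crop(a,80,230,240,380,4,"pics/plA.png")
crop(b,240,120,370,180,6,"pics/plB.png")
E
```

```text
scene
[524.2  39.3] 1106 [576.8 897.   56. ]
[296.8 166.8] 423 [473.1  94.1  56. ]
[259.1 181.9] 450 [447.7   4.1  56. ]
[343.4 204.1] 492 [612.3  99.7  56. ]
[221.2 215.5] 520 [ 459.8 -110.3   56. ]
[307.8 227.1] 540 [601.6   4.4  56. ]
[272.2 257.2] 605 [603.3 -94.7  56. ]
side
[255.6 188. ] 312 [597.5 -87.   56. ]
[312.7 190.9] 321 [ 453.7 -102.6   56. ]
[248.2 217.1] 367 [595.6  11.4  56. ]
[312.4 225.9] 391 [441.1  11.3  56. ]
[234.8 248.2] 434 [606.  107.1  56. ]
[296.3 255.1] 451 [466.6 101.5  56. ]
```

View pics/binA.png

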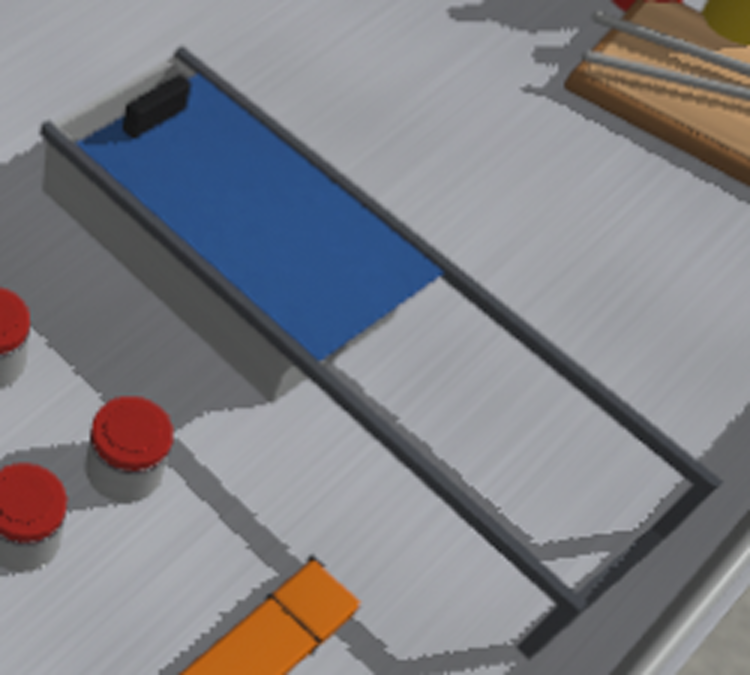

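View pics/binB.png

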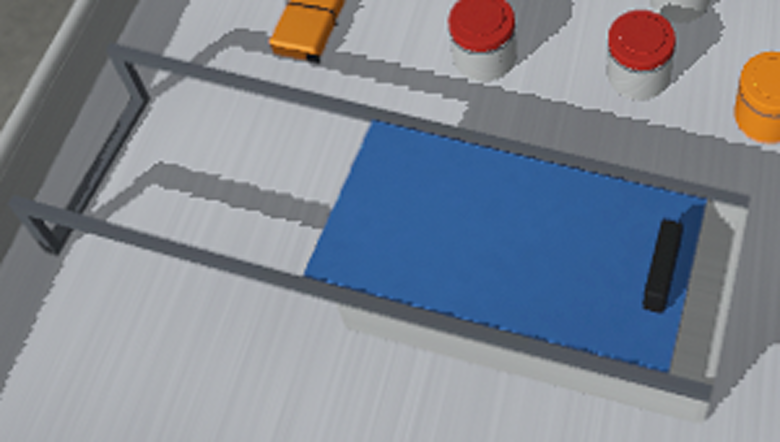

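View pics/plA.png

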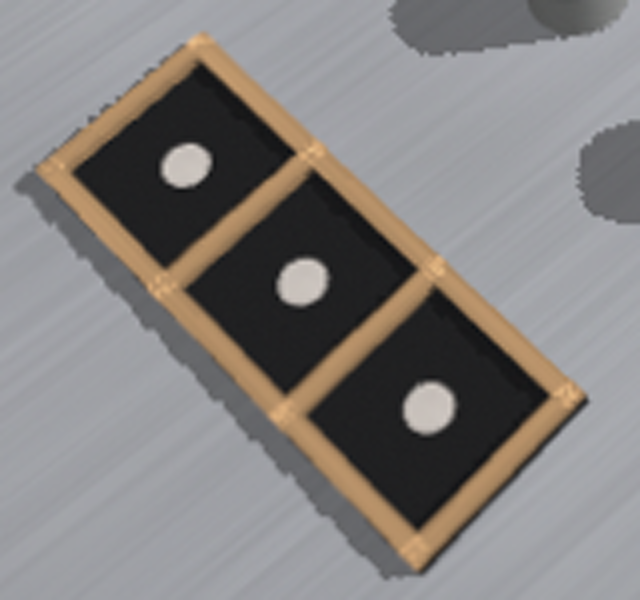

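View pics/plB.png

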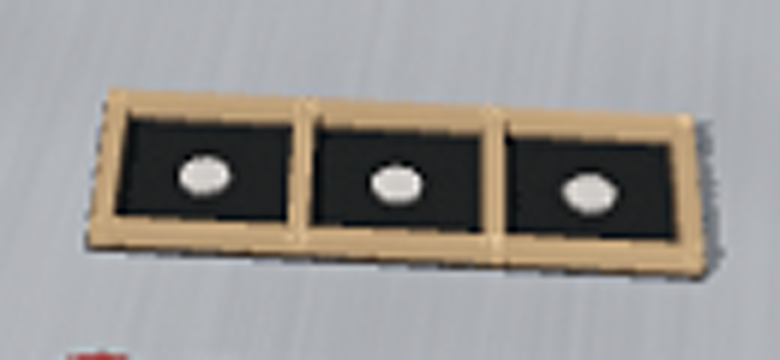

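```bash
python3 - <<'E'
from h import *
from scipy.optimize import least_squares
a=get_image("scene");b=get_image("side")
A=[c for c,n in red(a)][1:];B=[c for c,n in red(b)]
pairs=[]
for u in A:
    p=back(a,u,56); v=min(B,key=lambda v:np.hypot(*(back(b,v,56)-p)[:2])); pairs.append((u,v,p))
t=np.linspace(0,2*np.pi,60,endpoint=False);C=np.c_[np.cos(t),np.sin(t)]*29
def cen(g,x,y,h,ret=False):
    P=np.r_[np.c_[C+[x,y],0*t+60],np.c_[C+[x,y],0*t+60-h]]
    hull=cv2.convexHull(proj(g,P).astype(np.float32)); m=cv2.moments(hull)
    return np.array([m['m10'],m['m01']])/m['m00'],m['m00']
def f(q):
    r=[]
    for i,(u,v,p) in enumerate(pairs):
        for g,w in((a,u),(b,v)): r+=list(cen(g,q[2*i],q[2*i+1],q[-1])[0]-w)
    return np.array(r)
q0=np.r_[np.concatenate([p[:2] for *_,p in pairs]),14]
s=least_squares(f,q0,diff_step=1e-3);print(s.x.round(1));print(f(s.x).round(1).reshape(-1,4))
print(cen(a,*s.x[:2],s.x[-1])[1],cen(b,*s.x[:2],s.x[-1])[1])
print("dots")
for g in(a,b):
    gr=g["color"].astype(int); hsv=cv2.cvtColor(g["color"],cv2.COLOR_RGB2HSV)
    box=(100,255,205,345) if g is a else (262,140,350,160)
    sub=(gr[box[1]:box[3],box[0]:box[2]].min(2)>130).astype(np.uint8)
    n,l,st,c=cv2.connectedComponentsWithStats(sub)
    for i in range(1,n):
        if 15<st[i,4]<200: uv=c[i]+box[:2]; print(uv.round(1),st[i,4],back(g,uv,5).round(1))
print('bin')
for uv in((47,125),(182,50),(718,482),(580,605),(80,145),(440,273),(320,362),(192,72)):
    print('A',uv,back(a,np.array(uv)/3+[300,60],81).round(1))
for uv in((749,195),(711,382),(120,46),(18,200),(375,122),(305,277),(705,200),(668,370)):
    print('B',uv,back(b,np.array(uv)/2.6+[50,240],81).round(1))
E
```

```text
[ 468.1   97.3  442.6    6.6  608.7  102.8  455.1 -108.5  598.2    6.8
  600.1  -92.9   21.1]
[[-0.5 -0.3 -0.5  0.2]
 [-0.5 -0.3 -0.6  0.2]
 [-0.5 -0.2 -0.6  0.2]
 [-0.3 -0.2 -0.5  0.1]
 [-0.5 -0.2 -0.5  0.2]
 [-0.3 -0.2 -0.4  0.1]]
551.8617643185426 566.6365301276091
dots
[102.4 257. ] 31 [ 343.4 -345.1    5. ]
[126.1 271. ] 98 [ 404.9 -324.5    5. ]
[155.3 300. ] 107 [ 498.3 -314.2    5. ]
[186.7 331.6] 119 [ 591.8 -304.4    5. ]
[273.6 148.9] 36 [ 588.8 -301.7    5. ]
[305.7 150.1] 36 [ 495.3 -313.2    5. ]
[337.7 151.7] 37 [ 402.  -323.4    5. ]
bin
A (47, 125) [372.7 250.4  81. ]
A (182, 50) [385.9 398.7  81. ]
A (718, 482) [917.8 353.6  81. ]
A (580, 605) [904.5 204.4  81. ]
A (80, 145) [406.4 254.4  81. ]
A (440, 273) [680.3 361.4  81. ]
A (320, 362) [671.5 229.6  81. ]
A (192, 72) [409.7 384.8  81. ]
B (749, 195) [364.1 247.6  81. ]
B (711, 382) [377.6 393.2  81. ]
B (120, 46) [890.9 204.1  81. ]
B (18, 200) [907.7 352.5  81. ]
B (375, 122) [659.7 235.7  81. ]
B (305, 277) [672.4 369.8  81. ]
B (705, 200) [396.4 257.4  81. ]
B (668, 370) [407.4 390.   81. ]
```

```bash
cat >> h.py <<'E'
def to(x,y,z,yaw=None):
    """tool shift (x,y,z) and turn ay to reach world target with tool down at yaw"""
    from scipy.spatial.transform import Rotation as Ro
    s=read_state(); R=Ro.from_euler('xyz',s["tool_rot"]); d=np.array([x,y,z])-s["eef_pos"]
    out=R.inv().apply(d)
    print("at",s["eef_pos"].round(1),"rot",s["tool_rot"].round(3),"shift",out.round(1),end=' ')
    if yaw is not None:
        T=Ro.from_euler('xyz',[-np.pi/2,0,yaw]); print("turn",(R.inv()*T).as_rotvec().round(3))
    else: print()
E
python3 - <<'E'
from h import *
a=get_image("scene");b=get_image("side")
for g,box in((a,(335,80,370,112)),(b,(290,318,320,365))):
    sub=(g["color"][box[1]:box[3],box[0]:box[2]].max(2)<45).astype(np.uint8)
    n,l,st,c=cv2.connectedComponentsWithStats(sub)
    for i in range(1,n):
        if st[i,4]>30: uv=c[i]+box[:2];print(uv,st[i],back(g,uv,98).round(1))
im=img(a).copy()
c,s=np.cos(-.085),np.sin(-.085)
def W(p): return [514.5+c*p[0]-s*p[1],310.6+s*p[0]+c*p[1],p[2]]
for g,n in((a,'A'),(b,'B')):
    im=img(g).copy()
    pts=[(-140,-78,82),(400,-78,82),(400,78,82),(-140,78,82),(-140,-70,82),(-140,70,82),(-110,-68,80),(-110,68,80),(160,68,80),(160,-68,80)]
    pts+=[(-90+i*8,j*30,k) for i in(-1,1) for j in(-1,1) for k in(80,110)]
    for uv in proj(g,[W(p) for p in pts]): cv2.circle(im,tuple(int(round(v)) for v in uv),1,(0,255,255),-1)
    im=cv2.resize(im[60:300,300:560] if n=='A' else im[240:410,50:350],None,fx=2.6,fy=2.6)
    cv2.imwrite(f"pics/bin{n}2.png",im)
to(425,318.2,200,-0.085)
E
```

```text
[351.41563786  95.17283951] [  6   6  22  20 243] [426.5 316.7  98. ]
[304.49300699 341.77622378] [  8   7  14  35 286] [421.6 322.4  98. ]
at [257.7 596.7 242.2] rot [-1.571  0.     1.163] shift [-189.3   42.2 -264. ] turn [ 0.     1.248 -0.   ]
```

View pics/binA2.png

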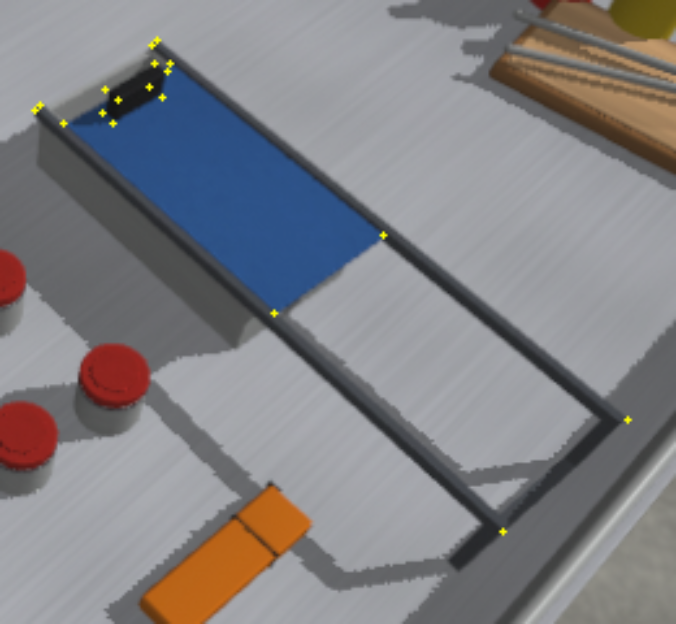

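View pics/binB2.png

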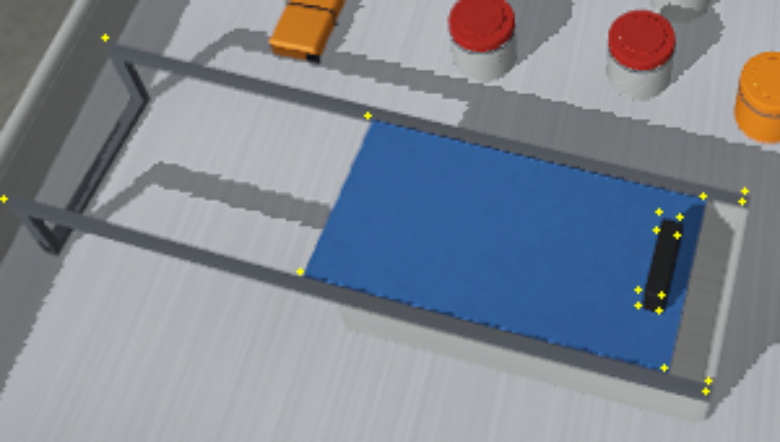

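```bash
python3 -m jog '[{"x":-189,"y":42,"z":-264,"ay":1.248,"grip":60},{"x":-189,"y":42,"z":-264,"ay":1.248,"grip":60},{"x":-189,"y":42,"z":-264,"ay":1.248,"grip":60},{"x":-189,"y":42,"z":-264,"ay":1.248,"grip":60},{"x":-189,"y":42,"z":-264,"ay":1.248,"grip":60}]'; python3 -c "
from h import *
to(424,319.5,180,-0.085)"
```

```text
at [257.7 596.7 242.2] rot [-1.571  0.     1.163] shift [-188.5   62.2 -262.6] turn [ 0.     1.248 -0.   ]$[0]: bad value
```

```bash
python3 -m jog '[{"x":-189,"y":42,"z":-264,"ax":0,"ay":1.248,"az":0,"grip":60},{"x":-189,"y":42,"z":-264,"ax":0,"ay":1.248,"az":0,"grip":60},{"x":-189,"y":42,"z":-264,"ax":0,"ay":1.248,"az":0,"grip":60},{"x":-189,"y":42,"z":-264,"ax":0,"ay":1.248,"az":0,"grip":60},{"x":-189,"y":42,"z":-264,"ax":0,"ay":1.248,"az":0,"grip":60}]'; python3 -c "
from h import *
to(424,319.5,180,-0.085)"
```

```text
clock: 0.95
eef_pos: [386.4, 382.7, 210.4]
tool_rot: [-1.57, -0.001, 0.407]
force: [1.4, -0.3, -0.3]
width: 60.1
at [386.4 382.7 210.4] rot [-1.57e+00 -1.00e-03  4.07e-01] shift [  9.5  30.3 -72.9] turn [-0.001  0.492  0.001]
```

```bash
python3 -m jog '[{"x":9.5,"y":30,"z":-73,"ax":0,"ay":0.492,"az":0,"grip":60},{"x":9.5,"y":30,"z":-73,"ax":0,"ay":0.492,"az":0,"grip":60},{"x":9.5,"y":30,"z":-73,"ax":0,"ay":0.492,"az":0,"grip":60},{"x":9.5,"y":50,"z":-73,"ax":0,"ay":0.492,"az":0,"grip":60},{"x":9.5,"y":50,"z":-73,"ax":0,"ay":0.492,"az":0,"grip":60}]'; python3 -c "
from h import *
a=get_image('side');cv2.imwrite('pics/s1.png',img(a)[200:420,150:450].repeat(2,0).repeat(2,1))
cv2.imwrite('pics/w1.png',img(get_image('wrist')))
to(424,319.5,97,-0.085)"
```

```text
clock: 1.45
eef_pos: [422.4, 320.5, 158.7]
tool_rot: [-1.573, 0.003, -0.079]
force: [-0.1, 0.0, -0.1]
width: 60.1
at [423.4 321.3 160.3] rot [-1.571e+00  1.000e-03 -7.700e-02] shift [ 0.8 63.3 -1.8] turn [ 0.     0.008 -0.001]
```

View pics/w1.png

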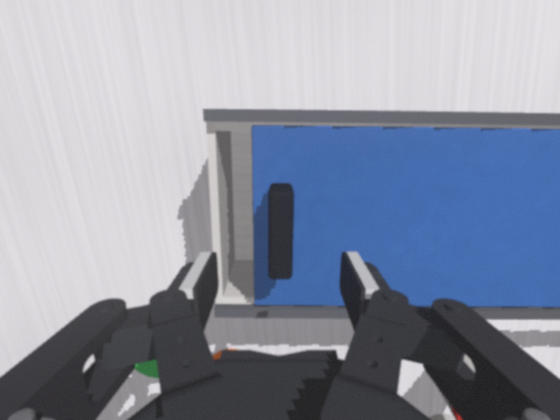

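View pics/s1.png

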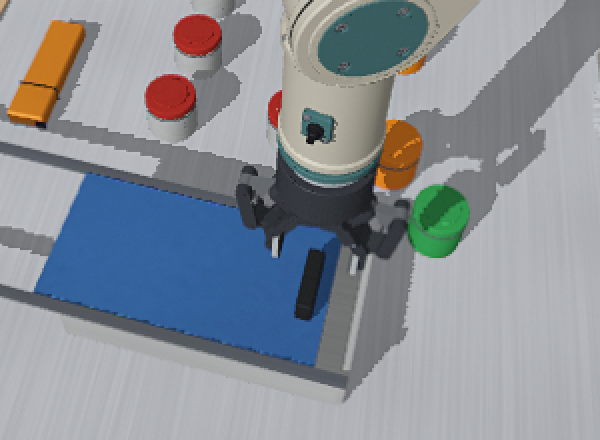

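```bash
python3 -m jog '[{"x":1,"y":50,"z":-2,"ax":0,"ay":0.008,"az":0,"grip":60},{"x":1,"y":63,"z":-2,"ax":0,"ay":0.008,"az":0,"grip":60},{"x":1,"y":63,"z":-2,"ax":0,"ay":0.008,"az":0,"grip":0},{"x":1,"y":63,"z":-2,"ax":0,"ay":0.008,"az":0,"grip":0},{"x":1,"y":63,"z":-2,"ax":0,"ay":0.008,"az":0,"grip":0}]';python3 -m jog '[{"x":0,"y":0,"z":0,"ax":0,"ay":0,"az":0,"grip":0},{"x":0,"y":0,"z":0,"ax":0,"ay":0,"az":0,"grip":0},{"x":0,"y":0,"z":0,"ax":0,"ay":0,"az":0,"grip":0}]'
```

```text
clock: 2.05
eef_pos: [425.2, 319.9, 98.8]
tool_rot: [-1.569, -0.002, -0.087]
force: [-1.2, 0.5, 1.0]
width: 17.1
clock: 2.35
eef_pos: [425.2, 319.9, 99.0]
tool_rot: [-1.569, -0.002, -0.087]
force: [-1.7, 0.6, 7.5]
width: 14.4
```

```bash
python3 -m jog '[{"x":20,"y":0,"z":0,"ax":0,"ay":0,"az":0,"grip":0},{"x":45,"y":0,"z":0,"ax":0,"ay":0,"az":0,"grip":0},{"x":70,"y":0,"z":0,"ax":0,"ay":0,"az":0,"grip":0},{"x":95,"y":0,"z":0,"ax":0,"ay":0,"az":0,"grip":0},{"x":120,"y":0,"z":0,"ax":0,"ay":0,"az":0,"grip":0}]'
```

```text
clock: 2.85
eef_pos: [544.8, 309.4, 99.0]
tool_rot: [-1.569, -0.0, -0.087]
force: [-3.1, 0.9, 5.1]
width: 14.5
```

```bash
python3 -m jog '[{"x":20,"y":0,"z":0,"ax":0,"ay":0,"az":0,"grip":0},{"x":45,"y":0,"z":0,"ax":0,"ay":0,"az":0,"grip":0},{"x":70,"y":0,"z":0,"ax":0,"ay":0,"az":0,"grip":0},{"x":90,"y":0,"z":0,"ax":0,"ay":0,"az":0,"grip":0},{"x":90,"y":0,"z":0,"ax":0,"ay":0,"az":0,"grip":0}]'; python3 -m jog '[{"x":0,"y":0,"z":0,"ax":0,"ay":0,"az":0,"grip":40},{"x":0,"y":0,"z":0,"ax":0,"ay":0,"az":0,"grip":40},{"x":0,"y":-45,"z":0,"ax":0,"ay":0,"az":0,"grip":60},{"x":0,"y":-90,"z":0,"ax":0,"ay":0,"az":0,"grip":85},{"x":0,"y":-110,"z":0,"ax":0,"ay":0,"az":0,"grip":85}]'; python3 - <<'E'
from h import *
a=get_image('side');cv2.imwrite('pics/s2.png',img(a))
for n in('scene','side'):
    g=get_image(n)
    print([ (c.round(1).tolist(),back(g,c,54).round(1)[:2].tolist()) for c,A in red(g) if A<1000])
E
```

```text
clock: 3.35
eef_pos: [636.5, 301.4, 99.1]
tool_rot: [-1.568, -0.004, -0.088]
force: [1.9, 0.2, 3.3]
width: 14.7
clock: 3.85
eef_pos: [635.1, 301.4, 211.9]
tool_rot: [-1.568, -0.005, -0.087]
force: [0.9, -0.7, 1.6]
width: 81.1
[([296.8, 166.9], [472.3, 94.9]), ([258.8, 182.1], [446.6, 4.3]), ([343.4, 204.1], [611.6, 100.8]), ([221.0, 215.4], [458.4, -109.9]), ([307.8, 227.1], [600.9, 5.2]), ([272.1, 257.2], [602.5, -94.2])]
[([255.7, 188.0], [597.9, -88.9]), ([312.7, 190.9], [453.8, -104.5]), ([248.3, 217.2], [595.9, 9.9]), ([312.4, 226.1], [441.1, 10.2]), ([234.9, 248.3], [606.3, 105.8]), ([296.3, 255.2], [466.7, 100.2])]
```

View pics/s2.png

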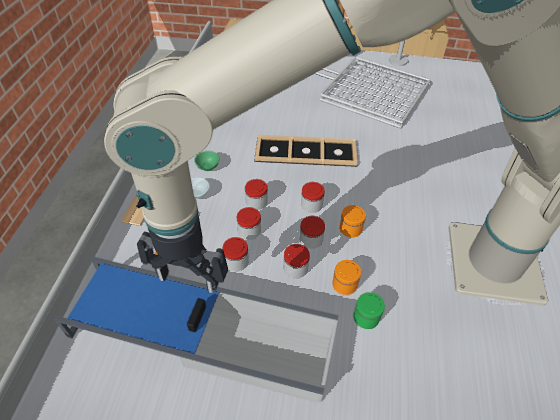

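```bash
python3 - <<'E'
from h import *
a=get_image('scene')
for uv in ((415,262),(408,250),(357,292),(368,305),(330,320),(289,360)): print(uv,back(a,uv,22).round(0))
to(609,103.3,150,-0.085)
E
```

```text
(415, 262) [797. 125.  22.]
(408, 250) [770. 136.  22.]
(357, 292) [760. -11.  22.]
(368, 305) [792. -15.  22.]
(330, 320) [763. -90.  22.]
(289, 360) [ 765. -198.   22.]
at [632.9 301.  207.2] rot [-1.571e+00  1.000e-03 -8.700e-02] shift [  -6.7   57.2 -199.1] turn [-0.    -0.002 -0.001]
```

```bash
python3 -m jog '[{"x":-6.7,"y":40,"z":-199,"ax":0,"ay":0,"az":0,"grip":85},{"x":-6.7,"y":40,"z":-199,"ax":0,"ay":0,"az":0,"grip":85},{"x":-6.7,"y":40,"z":-199,"ax":0,"ay":0,"az":0,"grip":85},{"x":-6.7,"y":57,"z":-199,"ax":0,"ay":0,"az":0,"grip":85},{"x":-6.7,"y":80,"z":-199,"ax":0,"ay":0,"az":0,"grip":85}]'; python3 - <<'E'
from h import *
to(609,103.3,36,-0.085)
g=get_image('wrist');cv2.imwrite('pics/w3.png',img(g))
for c,A in red(g): print(c,A,back(g,c,57).round(1))
E
```

```text
clock: 4.55
eef_pos: [608.1, 94.8, 126.1]
tool_rot: [-1.576, 0.001, -0.096]
force: [0.8, 0.2, 0.4]
width: 85.1
at [608.1  94.8 126.1] rot [-1.576e+00  1.000e-03 -9.600e-02] shift [ 0.2 90.1  9.1] turn [ 0.005 -0.011 -0.001]
[283.17307692 184.49038462] 208 [614.3 124.4  57. ]
[277.31147541 214.95628415] 183 [608.4 103.9  57. ]
[ 87.28734756 240.86394817] 2624 [474.2  97.6  57. ]
[ 46.53623188 233.72463768] 69 [447.1 105.5  57. ]
[277.77593583 327.04919786] 1870 [600.1  15.   57. ]
[ 83.4        317.46666667] 75 [454.4  37.   57. ]
```

View pics/w3.png

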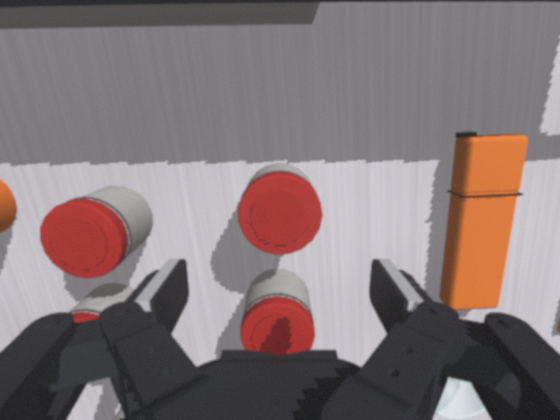

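```bash
cat >> h.py <<'E'
def lids(g,amin=150):
    """lid-top centres: fit world circle r=29 at z=60(default) to red contours via rim points projected; wrist view"""
    hsv=cv2.cvtColor(g["color"],cv2.COLOR_RGB2HSV)
    m=((hsv[...,0]<5)|(hsv[...,0]>172))&(hsv[...,1]>140)&(hsv[...,2]>50)
    m=cv2.morphologyEx(m.astype(np.uint8),cv2.MORPH_CLOSE,np.ones((3,3)))
    cs,_=cv2.findContours(m,cv2.RETR_EXTERNAL,cv2.CHAIN_APPROX_NONE)
    out=[]
    for c in cs:
        if cv2.contourArea(c)<amin: continue
        P=np.array([back(g,p,60)[:2] for p in c[:,0].astype(float)],np.float32)
        (x,y),r=cv2.minEnclosingCircle(P); out.append((round(x,1),round(y,1),round(r,1)))
    return out
E
python3 - <<'E'
from h import *
g=get_image('wrist'); print(lids(g))
for n in('scene','side'): print(n,lids(get_image(n)))
to(608.5,104,36,-0.085)
E
```

```text
[(599.5, 14.7, 28.3), (474.5, 100.3, 30.1), (610.0, 105.1, 28.3)]
scene [(604.2, -95.8, 29.8), (602.3, 2.5, 30.3), (460.4, -112.2, 30.5), (612.9, 97.6, 30.5), (449.1, 2.1, 30.0), (475.0, 93.8, 30.7), (570.5, 908.2, 148.6)]
side [(467.0, 103.5, 31.0), (606.2, 109.2, 31.0), (440.6, 14.2, 31.3), (452.7, -99.1, 32.1), (595.9, -83.9, 31.7)]
at [608.7 104.4 126.1] rot [-1.571  0.003 -0.086] shift [ 0.1 90.1 -0.5] turn [-0.    -0.001 -0.003]
```

```bash
python3 -m jog '[{"x":1,"y":45,"z":0,"ax":0,"ay":0,"az":0,"grip":85},{"x":1,"y":90,"z":0,"ax":0,"ay":0,"az":0,"grip":85},{"x":1,"y":90,"z":0,"ax":0,"ay":0,"az":0,"grip":85},{"x":1,"y":90,"z":0,"ax":0,"ay":0,"az":0,"grip":30},{"x":1,"y":90,"z":0,"ax":0,"ay":0,"az":0,"grip":30}]'; python3 -m jog '[{"x":0,"y":0,"z":0,"ax":0,"ay":0,"az":0,"grip":30},{"x":0,"y":0,"z":0,"ax":0,"ay":0,"az":0,"grip":30},{"x":0,"y":0,"z":0,"ax":0,"ay":0,"az":0,"grip":30}]'; python3 -c "
from h import *
print(read_state()['force'],read_state()['tau'])"
```

```text
clock: 5.25
eef_pos: [612.2, 104.3, 39.9]
tool_rot: [-1.569, -0.003, -0.086]
force: [0.2, 0.6, 0.9]
width: 58.9
clock: 5.55
eef_pos: [612.7, 104.1, 40.4]
tool_rot: [-1.569, -0.005, -0.087]
force: [-0.1, 1.0, 7.7]
width: 56.4
[-0.08981111  1.01014861  7.6993444 ] [ 6.40219264e-01 -5.43818808e+01  5.00360996e+00 -1.06406325e+01
  1.15288377e-01 -4.87517416e-01 -3.32304463e-02]
```

```bash
python3 -m jog '[{"x":0,"y":-30,"z":0,"ax":0,"ay":0,"az":0,"grip":30},{"x":0,"y":-60,"z":0,"ax":0,"ay":0,"az":0,"grip":30},{"x":0,"y":-90,"z":0,"ax":0,"ay":0,"az":0,"grip":30},{"x":0,"y":-90,"z":0,"ax":0,"ay":0,"az":0,"grip":30},{"x":0,"y":-90,"z":0,"ax":0,"ay":0,"az":0,"grip":30}]';python3 -m jog '[{"x":0,"y":0,"z":0,"ax":0,"ay":0,"az":0,"grip":30},{"x":0,"y":0,"z":0,"ax":0,"ay":0,"az":0,"grip":30},{"x":0,"y":0,"z":0,"ax":0,"ay":0,"az":0,"grip":30},{"x":0,"y":0,"z":0,"ax":0,"ay":0,"az":0,"grip":30}]'; python3 - <<'E'
from h import *
for i in range(3):
    get_image('scene');print(read_state()['force'].round(2))
to(514.5,310.6,160,1.486)
E
```

```text
clock: 6.05
eef_pos: [611.0, 103.5, 128.5]
tool_rot: [-1.57, -0.002, -0.087]
force: [-0.4, 0.1, -3.5]
width: 56.6
clock: 6.45
eef_pos: [610.2, 103.0, 126.4]
tool_rot: [-1.571, 0.001, -0.087]
force: [0.1, -0.0, -2.4]
width: 56.5
[-0.67  0.29 -2.84]
[ 0.06  0.13 -3.45]
[-0.69  1.37 -3.56]
at [610.5 103.1 126.9] rot [-1.571  0.    -0.087] shift [-113.8  -33.1  198.4] turn [-0.000e+00 -1.573e+00 -1.000e-03]
```

```bash
python3 -c "
from h import *
to(590.3,-303,110,-0.085)"
```

```text
at [610.5 103.1 126.9] rot [-1.571  0.    -0.087] shift [  15.2   17.  -406.3] turn [ 0.    -0.002 -0.   ]
```

```bash
python3 -m jog '[{"x":15,"y":0,"z":-406,"ax":0,"ay":0,"az":0,"grip":30},{"x":15,"y":0,"z":-406,"ax":0,"ay":0,"az":0,"grip":30},{"x":15,"y":0,"z":-406,"ax":0,"ay":0,"az":0,"grip":30},{"x":15,"y":0,"z":-406,"ax":0,"ay":0,"az":0,"grip":30},{"x":15,"y":0,"z":-406,"ax":0,"ay":0,"az":0,"grip":30}]'; python3 -c "
from h import *
to(590.3,-303,110,-0.085)"
```

```text
clock: 7.1
eef_pos: [597.9, -148.5, 127.3]
tool_rot: [-1.571, -0.0, -0.087]
force: [1.2, -0.0, -2.8]
width: 56.6
at [ 597.9 -148.5  127.3] rot [-1.571 -0.    -0.087] shift [   5.8   17.3 -154.6] turn [ 0.    -0.002  0.   ]
```

```bash
python3 -m jog '[{"x":5.8,"y":0,"z":-154.6,"ax":0,"ay":0,"az":0,"grip":30},{"x":5.8,"y":0,"z":-154.6,"ax":0,"ay":0,"az":0,"grip":30},{"x":5.8,"y":10,"z":-154.6,"ax":0,"ay":0,"az":0,"grip":30},{"x":5.8,"y":17,"z":-154.6,"ax":0,"ay":0,"az":0,"grip":30},{"x":5.8,"y":17,"z":-154.6,"ax":0,"ay":0,"az":0,"grip":30}]'; python3 - <<'E'
from h import *
g=get_image('wrist');cv2.imwrite('pics/w4.png',img(g));g=get_image('scene');crop(g,80,220,260,380,4,'pics/a4.png')
g=get_image('side');crop(g,230,80,400,200,4,'pics/b4.png')
to(590.3,-303,46.5,-0.085)
E
```

```text
clock: 7.6
eef_pos: [588.3, -303.9, 108.8]
tool_rot: [-1.571, 0.003, -0.092]
force: [-0.6, 1.0, -3.3]
width: 56.6
at [ 591.2 -298.6  110.2] rot [-1.569  0.    -0.085] shift [-0.6 63.7 -4.5] turn [-0.002  0.    -0.   ]
```

View pics/w4.png

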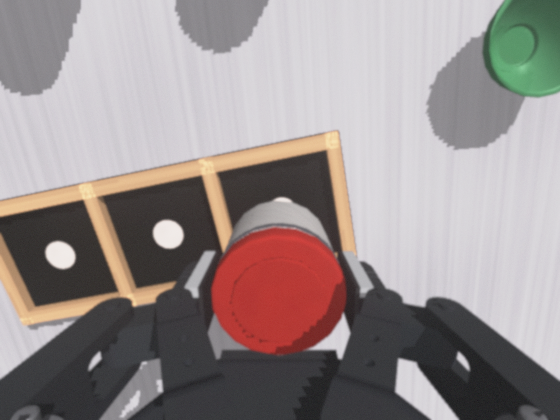

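View pics/a4.png

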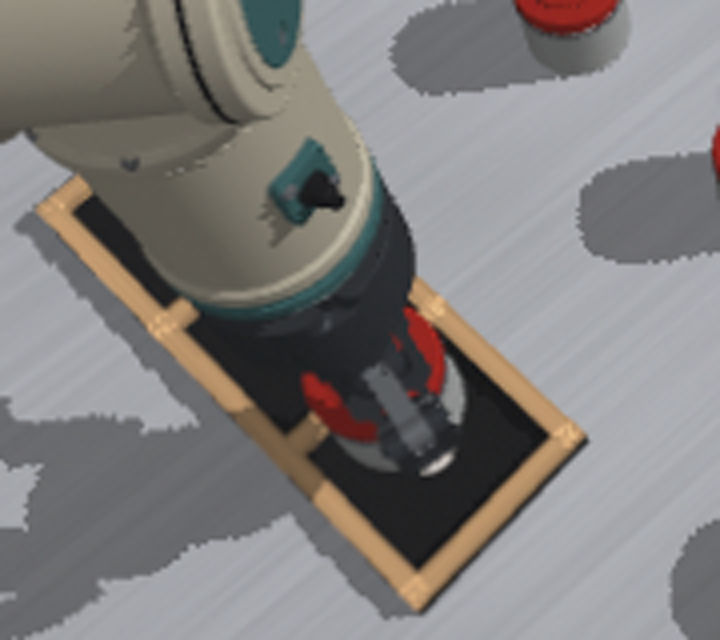

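```bash
python3 - <<'E'
from h import *
g=get_image('wrist')
for uv in((61,255),(168,234)): print(back(g,uv,5).round(1))
s=read_state();print(s['eef_pos'])
hsv=cv2.cvtColor(g["color"],cv2.COLOR_RGB2HSV)
for z in (129.,): 
  m=((hsv[...,0]<5)|(hsv[...,0]>172))&(hsv[...,1]>140)&(hsv[...,2]>50)
  m=cv2.morphologyEx(m.astype(np.uint8),cv2.MORPH_CLOSE,np.ones((3,3)))
  cs,_=cv2.findContours(m,cv2.RETR_EXTERNAL,cv2.CHAIN_APPROX_NONE)
  for c in cs:
    if cv2.contourArea(c)>2000:
      P=np.array([back(g,p,z)[:2] for p in c[:,0].astype(float)],np.float32);print(cv2.minEnclosingCircle(P))
to(590.3,-302.5,46.5,-0.085)
E
```

```text
[ 407.2 -319.4    5. ]
[ 500.1 -308.5    5. ]
[ 591.48635329 -298.52920296  110.39670626]
((591.18896484375, -296.99078369140625), 29.19847297668457)
at [ 591.5 -298.5  110.4] rot [-1.569 -0.    -0.084] shift [-0.9 63.9 -4.2] turn [-0.002  0.001  0.   ]
```

```bash
cat >> h.py <<'E'
def dots(g,z=5,lo=150,amin=15,amax=900):
    m=(g["color"].min(2)>lo).astype(np.uint8); n,l,st,c=cv2.connectedComponentsWithStats(m); out=[]
    dark=(g["color"].max(2)<60)
    for i in range(1,n):
        x,y,w,h,A=st[i]
        if amin<A<amax and w<2.5*h and h<2.5*w:
            b=dark[max(0,y-4):y+h+4,max(0,x-4):x+w+4]
            if b.mean()>.3: out.append((c[i].round(1).tolist(),back(g,c[i],z)[:2].round(1).tolist(),int(A)))
    return out
E
python3 - <<'E'
from h import *
for n in('wrist','scene','side'): print(n,dots(get_image(n)))
print(read_state()['eef_pos'])
E
```

```text
wrist [([165.1, 239.1], [497.2, -312.8], 653), ([57.8, 259.0], [403.7, -322.9], 620), ([198.9, 272.9], [520.1, -345.4], 457), ([94.8, 360.4], [409.2, -426.6], 88), ([462.4, 360.3], [750.9, -455.7], 89)]
scene []
side [([289.0, 101.9], [579.6, -542.5], 37), ([273.5, 148.8], [589.1, -302.0], 35), ([305.6, 150.1], [495.6, -313.4], 35), ([337.8, 151.6], [401.9, -323.7], 36)]
[ 591.30905484 -299.40919817  110.68309605]
```

```bash
python3 -m jog '[{"x":-1,"y":15,"z":-4,"ax":0,"ay":0,"az":0,"grip":30},{"x":-1,"y":30,"z":-4,"ax":0,"ay":0,"az":0,"grip":30},{"x":-1,"y":45,"z":-4,"ax":0,"ay":0,"az":0,"grip":30},{"x":-1,"y":45,"z":-4,"ax":0,"ay":0,"az":0,"grip":30},{"x":-1,"y":45,"z":-4,"ax":0,"ay":0,"az":0,"grip":30}]'; python3 -c "
from h import *
get_image('side')
to(590.8,-304,46.5,-0.085)"
```

```text
clock: 8.45
eef_pos: [588.6, -304.7, 64.1]
tool_rot: [-1.57, 0.002, -0.087]
force: [0.3, 0.0, -3.1]
width: 56.2
at [ 589.2 -305.1   64.9] rot [-1.571  0.    -0.087] shift [ 1.5 18.4  1.2] turn [ 0.    -0.002 -0.   ]
```

```bash
python3 -m jog '[{"x":1.5,"y":8,"z":1,"ax":0,"ay":0,"az":0,"grip":30},{"x":1.5,"y":18,"z":1,"ax":0,"ay":0,"az":0,"grip":30},{"x":1.5,"y":18,"z":1,"ax":0,"ay":0,"az":0,"grip":30},{"x":1.5,"y":18,"z":1,"ax":0,"ay":0,"az":0,"grip":30}]'; python3 -c "
from h import *
get_image('side')
to(590.8,-304,46.5,-0.085)
print(read_state()['force'])"
```

```text
clock: 8.9
eef_pos: [590.4, -303.9, 46.8]
tool_rot: [-1.57, 0.001, -0.087]
force: [0.0, -0.6, -4.0]
width: 56.4
at [ 590.5 -304.    47.1] rot [-1.571e+00  1.000e-03 -8.700e-02] shift [0.3 0.6 0. ] turn [-0.    -0.002 -0.001]
[-0.31137426 -0.28356    -3.06518192]
```

Not touching yet; lower 1.5 mm and release.

```bash
python3 -m jog '[{"x":0,"y":1.5,"z":0,"ax":0,"ay":0,"az":0,"grip":30},{"x":0,"y":1.5,"z":0,"ax":0,"ay":0,"az":0,"grip":62},{"x":0,"y":1.5,"z":0,"ax":0,"ay":0,"az":0,"grip":75},{"x":0,"y":1.5,"z":0,"ax":0,"ay":0,"az":0,"grip":75},{"x":0,"y":1.5,"z":0,"ax":0,"ay":0,"az":0,"grip":75}]'; python3 -m jog '[{"x":0,"y":-25,"z":0,"ax":0,"ay":0,"az":0,"grip":80},{"x":0,"y":-55,"z":0,"ax":0,"ay":0,"az":0,"grip":85},{"x":0,"y":-90,"z":0,"ax":0,"ay":0,"az":0,"grip":85},{"x":0,"y":-90,"z":0,"ax":0,"ay":0,"az":0,"grip":85}]'; python3 - <<'E'
from h import *
g=get_image('side');print(lids(g,100))
g=get_image('wrist');cv2.imwrite('pics/w5.png',img(g));print(lids(g),read_state()['eef_pos'])
to(600,-91.5,140,-0.085)
E
```

```text
clock: 9.45
eef_pos: [591.0, -304.2, 46.1]
tool_rot: [-1.571, -0.001, -0.087]
force: [0.6, 0.2, -0.0]
width: 75.1
clock: 9.85
eef_pos: [593.8, -306.1, 141.1]
tool_rot: [-1.575, -0.009, -0.087]
force: [0.0, 0.1, 0.6]
width: 84.9
[(467.0, 103.5, 31.0), (440.8, 14.3, 31.1), (595.6, 14.0, 31.5), (453.8, -98.9, 31.9), (595.9, -83.9, 31.7), (589.0, -300.6, 31.8)]
[(590.4, -305.2, 29.4)] [ 591.21585251 -304.29066664  136.75690941]
at [ 591.2 -304.3  136.8] rot [-1.571 -0.002 -0.087] shift [ -9.7  -3.4 212.7] turn [ 0.001 -0.002  0.002]
```

View pics/w5.png

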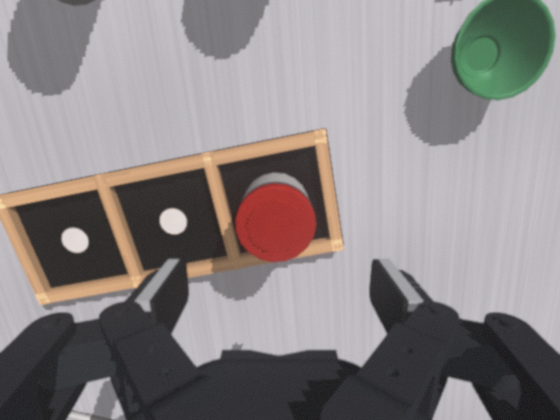

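```bash
sed -i 's/def lids(g,amin=150):/def lids(g,amin=150,z=60):/; s/back(g,p,60)\[:2\] for p in c/back(g,p,z)[:2] for p in c/' h.py; python3 - <<'E'
from h import *
g=get_image('wrist');print(lids(g,z=65),dots(g)); g=get_image('side');print(lids(g,100,z=65))
to(600,-91.5,140,-0.085)
E
```

```text
[(590.7, -303.5, 28.7)] [([174.3, 222.5], [497.1, -312.8], 539), ([75.8, 241.3], [403.7, -322.8], 509), ([154.5, 284.8], [467.0, -373.0], 485)]
[(466.7, 107.1, 30.8), (440.7, 18.5, 30.9), (593.3, 18.0, 31.3), (453.6, -94.1, 31.7), (594.8, -79.1, 31.5), (587.9, -294.5, 31.6)]
at [ 590.  -303.6  134.7] rot [-1.57   0.002 -0.087] shift [ -8.5  -5.  212.1] turn [-0.001 -0.002 -0.002]
```

```bash
python3 -m jog '[{"x":-8.5,"y":0,"z":212,"ax":0,"ay":0,"az":0,"grip":85},{"x":-8.5,"y":0,"z":212,"ax":0,"ay":0,"az":0,"grip":85},{"x":-8.5,"y":0,"z":212,"ax":0,"ay":0,"az":0,"grip":85},{"x":-8.5,"y":0,"z":212,"ax":0,"ay":0,"az":0,"grip":85},{"x":-8.5,"y":0,"z":212,"ax":0,"ay":0,"az":0,"grip":85}]'; python3 -m jog '[{"x":0,"y":0,"z":0,"ax":0,"ay":0,"az":0,"grip":85},{"x":0,"y":0,"z":0,"ax":0,"ay":0,"az":0,"grip":85},{"x":0,"y":0,"z":0,"ax":0,"ay":0,"az":0,"grip":85}]'; python3 - <<'E'
from h import *
print(lids(get_image('wrist')))
to(600,-91.5,37,-0.085)
E
```

```text
clock: 10.55
eef_pos: [600.1, -83.0, 133.8]
tool_rot: [-1.565, 0.004, -0.078]
force: [0.3, 0.1, -1.3]
width: 85.2
clock: 10.85
eef_pos: [600.2, -95.2, 135.4]
tool_rot: [-1.573, 0.001, -0.091]
force: [-0.5, 0.0, 0.4]
width: 85.0
[(461.7, -105.2, 30.1), (600.1, -89.9, 28.3), (449.9, 5.5, 29.4), (599.0, 6.5, 27.7)]
at [600.2 -95.1 135.5] rot [-1.572  0.    -0.091] shift [-0.5 98.5  3.7] turn [ 0.002 -0.006 -0.   ]
```

```bash
python3 -m jog '[{"x":0,"y":40,"z":1,"ax":0,"ay":0,"az":0,"grip":85},{"x":0,"y":80,"z":1,"ax":0,"ay":0,"az":0,"grip":85},{"x":0,"y":98,"z":1,"ax":0,"ay":0,"az":0,"grip":85},{"x":0,"y":98,"z":1,"ax":0,"ay":0,"az":0,"grip":30},{"x":0,"y":98,"z":1,"ax":0,"ay":0,"az":0,"grip":30}]'; python3 -m jog '[{"x":0,"y":0,"z":0,"ax":0,"ay":0,"az":0,"grip":30},{"x":0,"y":0,"z":0,"ax":0,"ay":0,"az":0,"grip":30},{"x":0,"y":0,"z":0,"ax":0,"ay":0,"az":0,"grip":30}]';python3 -m jog '[{"x":0,"y":-30,"z":0,"ax":0,"ay":0,"az":0,"grip":30},{"x":0,"y":-60,"z":0,"ax":0,"ay":0,"az":0,"grip":30},{"x":0,"y":-85,"z":0,"ax":0,"ay":0,"az":0,"grip":30},{"x":0,"y":-85,"z":0,"ax":0,"ay":0,"az":0,"grip":30},{"x":0,"y":-85,"z":0,"ax":0,"ay":0,"az":0,"grip":30}]'; python3 - <<'E'
from h import *
for i in range(5):
    get_image('scene');print(read_state()['force'].round(2))
s=read_state()['eef_pos'];print(s, lids(get_image('wrist'),z=60+s[2]-40))
to(497,-313.2,110,-0.085)
E
```

```text
clock: 11.4
eef_pos: [600.9, -92.8, 38.0]
tool_rot: [-1.572, -0.0, -0.089]
force: [0.6, -0.7, 1.7]
width: 58.8
clock: 11.7
eef_pos: [601.4, -91.2, 38.8]
tool_rot: [-1.571, -0.002, -0.087]
force: [1.0, -0.1, -0.5]
width: 56.5
clock: 12.2
eef_pos: [601.0, -90.9, 123.3]
tool_rot: [-1.571, -0.001, -0.087]
force: [-0.4, 0.4, -1.0]
width: 56.9
[ 0.08  0.02 -0.53]
[-0.83  0.27 -0.4 ]
[-0.22  0.24  0.07]
[ 0.37 -0.27  0.07]
[ 0.14 -0.67 -0.76]
[599.98935969 -91.00228558 121.56866657] [(522.8, -69.1, 17.5), (599.8, -87.9, 29.4), (517.0, -5.7, 16.5), (602.2, -5.1, 16.0)]
at [600.1 -91.1 121.7] rot [-1.571  0.002 -0.087] shift [ -83.4   11.8 -230.3] turn [-0.    -0.002 -0.002]
```

```bash
python3 -c "
from h import *
to(564.3,306.4,160,1.486)"; python3 -m jog '[{"x":-69,"y":-38,"z":393,"ax":0,"ay":-1.573,"az":0,"grip":30},{"x":-69,"y":-38,"z":393,"ax":0,"ay":-1.573,"az":0,"grip":30},{"x":-69,"y":-38,"z":393,"ax":0,"ay":-1.573,"az":0,"grip":30},{"x":-69,"y":-38,"z":393,"ax":0,"ay":-1.573,"az":0,"grip":30},{"x":-69,"y":-38,"z":393,"ax":0,"ay":-1.573,"az":0,"grip":30}]'; python3 -c "
from h import *
to(564.3,306.4,160,1.486)"
```

```text
at [600.1 -91.1 121.7] rot [-1.571  0.002 -0.087] shift [-70.3 -38.2 392.8] turn [-2.000e-03 -1.573e+00 -1.000e-03]
clock: 13.0
eef_pos: [578.6, 158.6, 146.2]
tool_rot: [-1.571, 0.001, 0.669]
force: [2.0, 0.4, -1.9]
width: 56.4
at [578.6 158.6 146.2] rot [-1.571e+00  1.000e-03  6.690e-01] shift [ 80.5 -13.9 124.8] turn [-0.    -0.817 -0.001]
```

```bash
python3 -m jog '[{"x":80.5,"y":-14,"z":125,"ax":0,"ay":-0.817,"az":0,"grip":30},{"x":80.5,"y":-14,"z":125,"ax":0,"ay":-0.817,"az":0,"grip":30},{"x":80.5,"y":-14,"z":125,"ax":0,"ay":-0.817,"az":0,"grip":30},{"x":80.5,"y":-14,"z":125,"ax":0,"ay":-0.817,"az":0,"grip":30},{"x":80.5,"y":-14,"z":125,"ax":0,"ay":-0.817,"az":0,"grip":30}]'; python3 -m jog '[{"x":0,"y":0,"z":0,"ax":0,"ay":-0.1,"az":0,"grip":30},{"x":0,"y":0,"z":0,"ax":0,"ay":-0.1,"az":0,"grip":30},{"x":0,"y":0,"z":0,"ax":0,"ay":-0.1,"az":0,"grip":30}]'; python3 - <<'E'
from h import *
get_image('side');get_image('side')
to(564.3,306.4,46,1.486)
g=get_image('wrist');cv2.imwrite('pics/w6.png',img(g));print(lids(g,z=182),read_state()['eef_pos'])
crop(get_image('side'),60,220,360,410,2.6,'pics/s6.png')
E
```

```text
clock: 13.5
eef_pos: [564.5, 307.6, 159.8]
tool_rot: [-1.57, -0.0, 1.423]
force: [0.7, -1.2, -0.0]
width: 56.7
clock: 13.8
eef_pos: [565.6, 304.5, 159.9]
tool_rot: [-1.57, 0.0, 1.51]
force: [1.0, -0.0, 0.4]
width: 56.4
at [565.7 304.6 160.2] rot [-1.57   0.     1.511] shift [  1.7 114.2   1.4] turn [-0.     0.025 -0.   ]
[(563.4, 306.0, 29.1), (484.9, 216.1, 12.6)] [565.65059248 304.7214801  160.2436121 ]
```

View pics/s6.png

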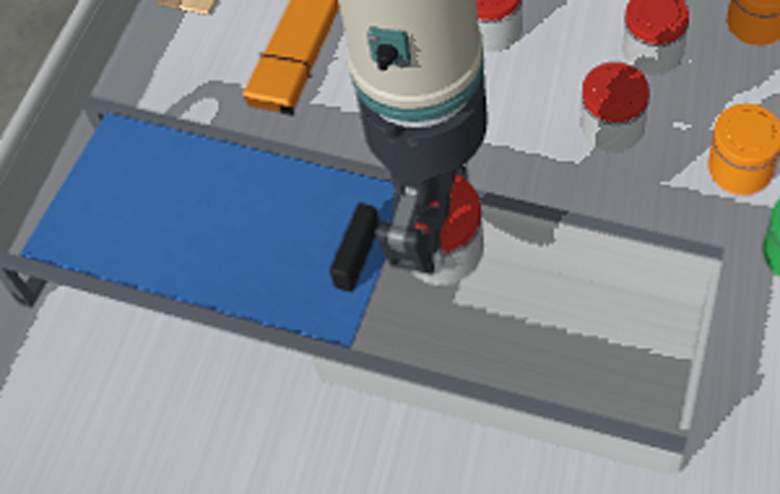

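View pics/w6.png

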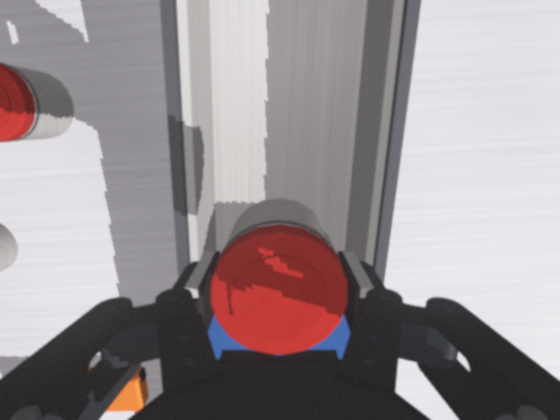

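```bash
python3 -m jog '[{"x":1.7,"y":30,"z":1.4,"ax":0,"ay":0.025,"az":0,"grip":30},{"x":1.7,"y":60,"z":1.4,"ax":0,"ay":0.025,"az":0,"grip":30},{"x":1.7,"y":90,"z":1.4,"ax":0,"ay":0.025,"az":0,"grip":30},{"x":1.7,"y":105,"z":1.4,"ax":0,"ay":0.025,"az":0,"grip":30},{"x":1.7,"y":105,"z":1.4,"ax":0,"ay":0.025,"az":0,"grip":30}]'; python3 -c "
from h import *
to(564.3,306.4,45.5,1.486)"
```

```text
clock: 14.5
eef_pos: [563.0, 305.8, 53.3]
tool_rot: [-1.567, 0.003, 1.488]
force: [0.2, -0.4, -0.2]
width: 56.3
at [563.  305.8  53.3] rot [-1.567  0.003  1.488] shift [ 0.7  7.8 -1.3] turn [-0.004  0.002 -0.003]
```

```bash
python3 -m jog '[{"x":0,"y":4,"z":0,"ax":0,"ay":0,"az":0,"grip":30},{"x":0,"y":8,"z":0,"ax":0,"ay":0,"az":0,"grip":30},{"x":0,"y":8,"z":0,"ax":0,"ay":0,"az":0,"grip":30},{"x":0,"y":8,"z":0,"ax":0,"ay":0,"az":0,"grip":66},{"x":0,"y":8,"z":0,"ax":0,"ay":0,"az":0,"grip":72}]'; python3 -m jog '[{"x":0,"y":0,"z":0,"ax":0,"ay":0,"az":0,"grip":72},{"x":0,"y":-30,"z":0,"ax":0,"ay":0,"az":0,"grip":72},{"x":0,"y":-75,"z":0,"ax":0,"ay":0,"az":0,"grip":72},{"x":0,"y":-110,"z":0,"ax":0,"ay":0,"az":0,"grip":85},{"x":0,"y":-110,"z":0,"ax":0,"ay":0,"az":0,"grip":85}]'; python3 - <<'E'
from h import *
get_image('side');g=get_image('wrist');print(lids(g,z=66),read_state()['eef_pos'])
for n in('scene','side'):print(lids(get_image(n)))
to(469.5,97.5,150,-0.085)
to(469.5,97.5,150,1.486)
E
```

```text
clock: 15.0
eef_pos: [564.8, 306.9, 48.2]
tool_rot: [-1.572, -0.001, 1.488]
force: [0.6, 1.1, -0.3]
width: 71.7
clock: 15.5
eef_pos: [567.7, 308.6, 163.3]
tool_rot: [-1.58, -0.006, 1.488]
force: [1.0, 0.1, -0.4]
width: 85.0
[(563.9, 308.3, 28.4), (473.8, 120.8, 24.4)] [564.81029814 306.78651242 158.50041478]
[(592.6, -307.0, 29.8), (602.9, 2.3, 29.7), (461.0, -111.3, 30.6), (448.5, 2.4, 30.6), (473.9, 91.9, 30.2), (565.4, 305.1, 31.9), (573.9, 908.2, 148.0)]
[(562.8, 308.4, 30.0), (467.0, 103.5, 31.0), (440.8, 14.3, 31.1), (595.0, 14.8, 31.0), (453.8, -98.9, 31.9)]
at [563.6 306.  156.3] rot [-1.569e+00  1.000e-03  1.488e+00] shift [-215.6    6.8   76.5] turn [-0.     1.573 -0.003]
at [563.6 306.  156.3] rot [-1.569e+00  1.000e-03  1.488e+00] shift [-215.6    6.8   76.5] turn [-0.002  0.002 -0.001]
```

```bash
python3 -m jog '[{"x":-215,"y":7,"z":76.5,"ax":0,"ay":0,"az":0,"grip":74},{"x":-215,"y":7,"z":76.5,"ax":0,"ay":0,"az":0,"grip":74},{"x":-215,"y":7,"z":76.5,"ax":0,"ay":0,"az":0,"grip":74},{"x":-215,"y":7,"z":76.5,"ax":0,"ay":0,"az":0,"grip":74},{"x":-215,"y":7,"z":76.5,"ax":0,"ay":0,"az":0,"grip":74}]'; python3 -m jog '[{"x":0,"y":0,"z":0,"ax":0,"ay":0,"az":0,"grip":74},{"x":0,"y":0,"z":0,"ax":0,"ay":0,"az":0,"grip":74},{"x":0,"y":0,"z":0,"ax":0,"ay":0,"az":0,"grip":74}]'; python3 - <<'E'
from h import *
g=get_image('wrist');print(lids(g))
cv2.imwrite('pics/w7.png',img(g))
to(469.5,97.5,37,1.486)
E
```

```text
clock: 16.2
eef_pos: [466.8, 94.2, 148.9]
tool_rot: [-1.565, 0.004, 1.485]
force: [-0.3, -0.0, -0.7]
width: 74.2
clock: 16.5
eef_pos: [470.8, 100.1, 150.0]
tool_rot: [-1.571, -0.001, 1.49]
force: [0.2, -0.1, 0.1]
width: 74.2
[(579.6, 27.2, 18.7), (565.9, 307.6, 33.6), (456.0, -98.2, 29.5), (467.4, 97.9, 27.7), (443.0, 10.3, 28.6)]
at [470.9 100.2 150. ] rot [-1.571e+00 -1.000e-03  1.490e+00] shift [ -2.9 113.    1.1] turn [-0.     0.004  0.001]
```

View pics/w7.png

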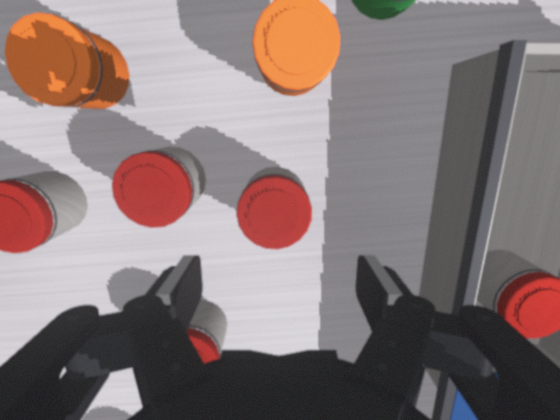

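```bash
python3 -m jog '[{"x":-1.5,"y":40,"z":2,"ax":0,"ay":0,"az":0,"grip":74},{"x":-1.5,"y":80,"z":2,"ax":0,"ay":0,"az":0,"grip":74},{"x":-1.5,"y":113,"z":2,"ax":0,"ay":0,"az":0,"grip":74},{"x":-1.5,"y":113,"z":2,"ax":0,"ay":0,"az":0,"grip":74},{"x":-1.5,"y":113,"z":2,"ax":0,"ay":0,"az":0,"grip":30}]'; python3 -m jog '[{"x":0,"y":0,"z":0,"ax":0,"ay":0,"az":0,"grip":30},{"x":0,"y":0,"z":0,"ax":0,"ay":0,"az":0,"grip":30},{"x":0,"y":0,"z":0,"ax":0,"ay":0,"az":0,"grip":30}]';python3 -m jog '[{"x":0,"y":-30,"z":0,"ax":0,"ay":0,"az":0,"grip":30},{"x":0,"y":-60,"z":0,"ax":0,"ay":0,"az":0,"grip":30},{"x":0,"y":-100,"z":0,"ax":0,"ay":0,"az":0,"grip":30},{"x":0,"y":-120,"z":0,"ax":0,"ay":0,"az":0,"grip":30},{"x":0,"y":-120,"z":0,"ax":0,"ay":0,"az":0,"grip":30}]'; python3 - <<'E'
from h import *
F=[]
for i in range(6):
    get_image('scene');F.append(read_state()['force'])
print(np.mean(F,0).round(2))
s=read_state()['eef_pos'];print(s, lids(get_image('wrist'),z=60+s[2]-39))
to(497,-313.2,130,1.486)
to(494.6,312.3,160,1.486)
E
```

```text
clock: 17.05
eef_pos: [468.2, 98.3, 37.2]
tool_rot: [-1.57, 0.0, 1.49]
force: [0.2, 0.0, 0.9]
width: 61.2
clock: 17.35
eef_pos: [469.1, 97.6, 38.6]
tool_rot: [-1.573, -0.001, 1.488]
force: [0.7, -0.1, -3.0]
width: 56.8
clock: 17.85
eef_pos: [470.3, 97.8, 160.7]
tool_rot: [-1.578, -0.002, 1.488]
force: [0.1, 0.3, -3.0]
width: 56.5
[-0.01 -0.05 -2.8 ]
[467.32927835  97.12471434 156.19456414] [(488.4, 68.4, 6.6), (479.8, 202.6, 16.2), (466.2, 98.8, 29.0), (426.3, 4.6, 14.8), (420.3, 58.2, 13.6)]
at [467.5  97.2 156.3] rot [-1.568e+00  1.000e-03  1.488e+00] shift [-406.5   26.4  -63.4] turn [-0.002  0.002 -0.001]
at [467.5  97.2 156.3] rot [-1.568e+00  1.000e-03  1.488e+00] shift [216.6  -3.9  -9.2] turn [-0.002  0.002 -0.001]
```

```bash
python3 -m jog '[{"x":-407,"y":0,"z":-63,"ax":0,"ay":0,"az":0,"grip":30},{"x":-407,"y":0,"z":-63,"ax":0,"ay":0,"az":0,"grip":30},{"x":-407,"y":0,"z":-63,"ax":0,"ay":0,"az":0,"grip":30},{"x":-407,"y":0,"z":-63,"ax":0,"ay":0,"az":0,"grip":30},{"x":-407,"y":0,"z":-63,"ax":0,"ay":0,"az":0,"grip":30}]'; python3 -c "
from h import *
to(497.6,-314,110,1.486)"
```

```text
clock: 18.7
eef_pos: [485.4, -153.8, 156.6]
tool_rot: [-1.569, -0.0, 1.488]
force: [1.7, 0.3, -2.4]
width: 56.8
at [ 485.4 -153.8  156.6] rot [-1.569 -0.     1.488] shift [-158.7   46.5  -25.4] turn [-0.001  0.002  0.   ]
```

```bash
python3 -m jog '[{"x":-158.7,"y":10,"z":-25.4,"ax":0,"ay":0,"az":0,"grip":30},{"x":-158.7,"y":20,"z":-25.4,"ax":0,"ay":0,"az":0,"grip":30},{"x":-158.7,"y":40,"z":-25.4,"ax":0,"ay":0,"az":0,"grip":30},{"x":-158.7,"y":46,"z":-25.4,"ax":0,"ay":0,"az":0,"grip":30},{"x":-158.7,"y":46,"z":-25.4,"ax":0,"ay":0,"az":0,"grip":30}]';  python3 -m jog '[{"x":0,"y":10,"z":0,"ax":0,"ay":0,"az":0,"grip":30},{"x":0,"y":35,"z":0,"ax":0,"ay":0,"az":0,"grip":30},{"x":0,"y":45,"z":0,"ax":0,"ay":0,"az":0,"grip":30},{"x":0,"y":45,"z":0,"ax":0,"ay":0,"az":0,"grip":30},{"x":0,"y":45,"z":0,"ax":0,"ay":0,"az":0,"grip":30}]'; python3 - <<'E'
from h import *
get_image('side');g=get_image('wrist');s=read_state()['eef_pos'];print(s,lids(g,z=60+s[2]-39)[:3],dots(g))
cv2.imwrite('pics/w8.png',img(g))
to(497.6,-314,45,1.486)
E
```

```text
clock: 19.2
eef_pos: [495.3, -315.7, 108.1]
tool_rot: [-1.566, -0.0, 1.482]
force: [-0.9, 1.1, -2.7]
width: 56.8
clock: 19.7
eef_pos: [498.7, -311.3, 66.8]
tool_rot: [-1.571, -0.0, 1.49]
force: [0.5, -0.3, -2.9]
width: 56.4
[ 498.97145545 -312.15503691   67.41016155] [(497.2, -310.8, 29.5)] [([94.6, 360.4], [593.5, -459.8], 104), ([462.5, 360.4], [616.7, -179.1], 110)]
at [ 499.  -312.2   67.4] rot [-1.572e+00  1.000e-03  1.489e+00] shift [-1.9 22.4  1.3] turn [ 0.002  0.003 -0.001]
```

View pics/w8.png

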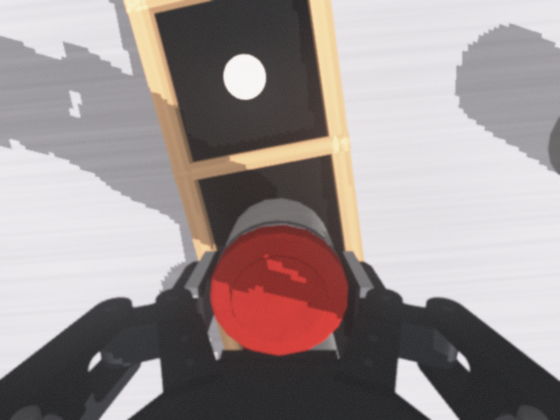

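```bash
python3 -m jog '[{"x":-1.6,"y":10,"z":1,"ax":0,"ay":0,"az":0,"grip":30},{"x":-1.6,"y":20,"z":1,"ax":0,"ay":0,"az":0,"grip":30},{"x":-1.6,"y":20,"z":1,"ax":0,"ay":0,"az":0,"grip":30},{"x":-1.6,"y":20,"z":1,"ax":0,"ay":0,"az":0,"grip":30}]'; python3 -c "
from h import *
get_image('side')
to(498,-314,44,1.486);print(read_state()['force'])"
```

```text
clock: 20.2
eef_pos: [496.6, -313.6, 45.8]
tool_rot: [-1.57, -0.001, 1.488]
force: [-0.3, -0.4, -2.7]
width: 56.2
at [ 496.9 -313.7   46.2] rot [-1.57  -0.     1.488] shift [-0.2  2.2 -1.1] turn [-0.     0.002  0.   ]
[-0.06483885 -0.46401124 -3.48208203]
```

```bash
python3 -m jog '[{"x":0,"y":1,"z":-1,"ax":0,"ay":0,"az":0,"grip":30},{"x":0,"y":2,"z":-1,"ax":0,"ay":0,"az":0,"grip":30},{"x":0,"y":2,"z":-1,"ax":0,"ay":0,"az":0,"grip":62},{"x":0,"y":2,"z":-1,"ax":0,"ay":0,"az":0,"grip":75},{"x":0,"y":2,"z":-1,"ax":0,"ay":0,"az":0,"grip":75}]'; python3 -m jog '[{"x":0,"y":-25,"z":0,"ax":0,"ay":0,"az":0,"grip":80},{"x":0,"y":-55,"z":0,"ax":0,"ay":0,"az":0,"grip":85},{"x":0,"y":-95,"z":0,"ax":0,"ay":0,"az":0,"grip":85},{"x":0,"y":-95,"z":0,"ax":0,"ay":0,"az":0,"grip":85},{"x":0,"y":-95,"z":0,"ax":0,"ay":0,"az":0,"grip":85}]'; python3 - <<'E'
from h import *
get_image('side');get_image('side')
g=get_image('wrist');print(lids(g,z=65),dots(g),read_state()['eef_pos'])
for n in('scene','side'):print(lids(get_image(n)))
to(456,-107,140,1.486)
E
```

```text
clock: 20.75
eef_pos: [498.3, -314.0, 44.8]
tool_rot: [-1.571, 0.0, 1.488]
force: [0.6, 0.3, 1.0]
width: 74.5
clock: 21.25
eef_pos: [498.6, -314.3, 140.7]
tool_rot: [-1.573, 0.001, 1.488]
force: [-1.1, 0.9, 0.2]
width: 85.1
[(585.3, -305.8, 29.6), (497.9, -312.6, 29.1), (455.3, -124.3, 26.2)] [([256.0, 91.5], [403.5, -323.0], 775)] [ 497.14406958 -313.48487324  138.35372316]
[(592.6, -307.0, 29.8), (501.0, -314.6, 30.8), (602.9, 2.3, 29.7), (460.4, -112.1, 30.5), (449.1, 2.1, 30.0), (565.4, 305.1, 31.9), (570.5, 908.2, 148.6)]
[(562.8, 308.4, 30.0), (440.6, 14.2, 31.3), (595.0, 14.7, 31.0), (453.8, -98.9, 31.9), (497.8, -307.2, 32.1), (589.0, -300.6, 31.8)]
at [ 497.3 -313.5  138.2] rot [-1.569e+00 -1.000e-03  1.488e+00] shift [202.4  -1.4  58.2] turn [-0.002  0.002  0.001]
```

```bash
python3 -m jog '[{"x":202,"y":-1,"z":58,"ax":0,"ay":0,"az":0,"grip":80},{"x":202,"y":-1,"z":58,"ax":0,"ay":0,"az":0,"grip":80},{"x":202,"y":-1,"z":58,"ax":0,"ay":0,"az":0,"grip":80},{"x":202,"y":-1,"z":58,"ax":0,"ay":0,"az":0,"grip":80},{"x":202,"y":-1,"z":58,"ax":0,"ay":0,"az":0,"grip":80}]'; python3 -m jog '[{"x":0,"y":0,"z":0,"ax":0,"ay":0,"az":0,"grip":80},{"x":0,"y":0,"z":0,"ax":0,"ay":0,"az":0,"grip":80},{"x":0,"y":0,"z":0,"ax":0,"ay":0,"az":0,"grip":80},{"x":0,"y":0,"z":0,"ax":0,"ay":0,"az":0,"grip":80}]'; python3 - <<'E'
from h import *
g=get_image('wrist');print(lids(g))
to(456,-106,37,1.486)
E
```

```text
clock: 22.0
eef_pos: [455.0, -101.4, 139.9]
tool_rot: [-1.567, -0.003, 1.496]
force: [0.3, -0.1, -0.1]
width: 80.2
clock: 22.4
eef_pos: [457.1, -109.5, 140.2]
tool_rot: [-1.571, 0.001, 1.485]
force: [0.5, 0.2, 0.4]
width: 80.2
[(601.4, -286.6, 22.4), (613.6, 18.9, 11.6), (498.9, -310.2, 32.5), (454.3, -107.2, 27.8), (442.6, 4.9, 28.1)]
at [ 457.  -109.2  140.2] rot [-1.571  0.     1.485] shift [  3.2 103.2   1.3] turn [-0.    -0.001 -0.   ]
```

```bash
python3 -m jog '[{"x":1,"y":40,"z":2,"ax":0,"ay":0,"az":0,"grip":80},{"x":1,"y":80,"z":2,"ax":0,"ay":0,"az":0,"grip":80},{"x":1,"y":103,"z":2,"ax":0,"ay":0,"az":0,"grip":80},{"x":1,"y":103,"z":2,"ax":0,"ay":0,"az":0,"grip":80},{"x":1,"y":103,"z":2,"ax":0,"ay":0,"az":0,"grip":30}]'; python3 -m jog '[{"x":0,"y":0,"z":0,"ax":0,"ay":0,"az":0,"grip":30},{"x":0,"y":0,"z":0,"ax":0,"ay":0,"az":0,"grip":30},{"x":0,"y":0,"z":0,"ax":0,"ay":0,"az":0,"grip":30}]';python3 -m jog '[{"x":0,"y":-30,"z":0,"ax":0,"ay":0,"az":0,"grip":30},{"x":0,"y":-60,"z":0,"ax":0,"ay":0,"az":0,"grip":30},{"x":0,"y":-100,"z":0,"ax":0,"ay":0,"az":0,"grip":30},{"x":0,"y":-120,"z":0,"ax":0,"ay":0,"az":0,"grip":30},{"x":0,"y":-120,"z":0,"ax":0,"ay":0,"az":0,"grip":30}]'; python3 - <<'E'
from h import *
F=[]
for i in range(6):
    get_image('scene');F.append(read_state()['force'])
print(np.mean(F,0).round(2))
s=read_state()['eef_pos'];print(s, lids(get_image('wrist'),z=60+s[2]-39))
to(404,-323.5,130,1.486)
to(494.6,312.3,160,1.486)
E
```

```text
clock: 22.95
eef_pos: [454.9, -107.1, 37.5]
tool_rot: [-1.57, 0.0, 1.487]
force: [1.0, -0.1, 0.2]
width: 67.2
clock: 23.25
eef_pos: [456.1, -107.0, 38.8]
tool_rot: [-1.574, 0.0, 1.487]
force: [0.0, -0.6, 7.0]
width: 56.6
clock: 23.75
eef_pos: [457.1, -107.1, 160.7]
tool_rot: [-1.578, 0.001, 1.488]
force: [0.4, 0.4, -0.8]
width: 56.5
[ 0.26 -0.36 -0.86]
[ 454.18816961 -106.44988476  156.39488621] [(494.1, -50.1, 8.4), (439.9, -202.4, 15.6), (452.2, -105.1, 28.5), (413.1, -48.8, 13.6)]
at [ 454.3 -106.4  156.4] rot [-1.569 -0.     1.488] shift [-220.5   26.4   32.2] turn [-0.002  0.002  0.   ]
at [ 454.3 -106.4  156.4] rot [-1.569 -0.     1.488] shift [420.6  -3.5  -5.6] turn [-0.002  0.002  0.   ]
```

```bash
python3 -m jog '[{"x":420.6,"y":-4,"z":-5.6,"ax":0,"ay":0,"az":0,"grip":30},{"x":420.6,"y":-4,"z":-5.6,"ax":0,"ay":0,"az":0,"grip":30},{"x":420.6,"y":-4,"z":-5.6,"ax":0,"ay":0,"az":0,"grip":30},{"x":420.6,"y":-4,"z":-5.6,"ax":0,"ay":0,"az":0,"grip":30},{"x":420.6,"y":-4,"z":-5.6,"ax":0,"ay":0,"az":0,"grip":30}]'; python3 -c "
from h import *
to(494.6,312.3,160,1.486)"
```

```text
clock: 24.6
eef_pos: [478.5, 144.1, 159.0]
tool_rot: [-1.569, 0.001, 1.488]
force: [1.5, 0.5, -0.9]
width: 56.8
at [478.5 144.1 159. ] rot [-1.569e+00  1.000e-03  1.488e+00] shift [168.9  -1.1  -2.1] turn [-0.001  0.002 -0.001]
```

```bash
python3 -m jog '[{"x":169,"y":-1,"z":-2,"ax":0,"ay":0,"az":0,"grip":30},{"x":169,"y":-1,"z":-2,"ax":0,"ay":0,"az":0,"grip":30},{"x":169,"y":-1,"z":-2,"ax":0,"ay":0,"az":0,"grip":30},{"x":169,"y":-1,"z":-2,"ax":0,"ay":0,"az":0,"grip":30},{"x":169,"y":-1,"z":-2,"ax":0,"ay":0,"az":0,"grip":30}]';  python3 -m jog '[{"x":0,"y":0,"z":0,"ax":0,"ay":0,"az":0,"grip":30},{"x":0,"y":0,"z":0,"ax":0,"ay":0,"az":0,"grip":30},{"x":0,"y":0,"z":0,"ax":0,"ay":0,"az":0,"grip":30},{"x":0,"y":0,"z":0,"ax":0,"ay":0,"az":0,"grip":30}]'; python3 - <<'E'
from h import *
g=get_image('wrist');s=read_state()['eef_pos'];print(lids(g,z=60+s[2]-39))
cv2.imwrite('pics/w9.png',img(g))
to(494.6,312.3,55,1.486)
E
```

```text
clock: 25.1
eef_pos: [493.6, 315.4, 159.7]
tool_rot: [-1.57, -0.002, 1.494]
force: [0.1, 0.0, 0.1]
width: 56.3
clock: 25.5
eef_pos: [495.3, 309.2, 160.8]
tool_rot: [-1.571, 0.001, 1.486]
force: [-0.4, 0.3, -0.6]
width: 56.6
[(493.0, 310.5, 29.2)]
at [495.2 309.5 160.9] rot [-1.571  0.     1.486] shift [  2.8 105.9   0.9] turn [ 0.  0. -0.]
```

View pics/w9.png

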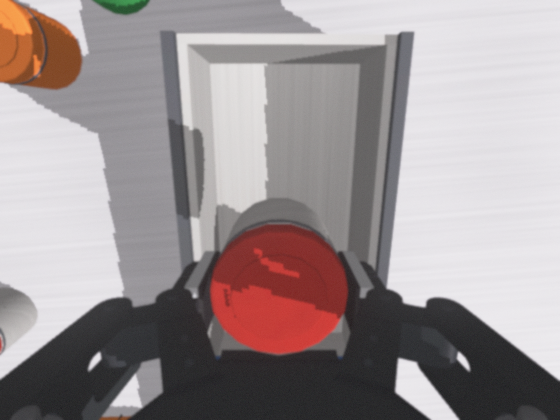

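```bash
python3 -m jog '[{"x":1.5,"y":30,"z":0.5,"ax":0,"ay":0,"az":0,"grip":30},{"x":1.5,"y":60,"z":0.5,"ax":0,"ay":0,"az":0,"grip":30},{"x":1.5,"y":90,"z":0.5,"ax":0,"ay":0,"az":0,"grip":30},{"x":1.5,"y":105,"z":0.5,"ax":0,"ay":0,"az":0,"grip":30},{"x":1.5,"y":105,"z":0.5,"ax":0,"ay":0,"az":0,"grip":30}]'; python3 -c "
from h import *
get_image('side')
to(494.6,312.3,46,1.486)"
```

```text
clock: 26.05
eef_pos: [493.4, 311.0, 54.0]
tool_rot: [-1.568, 0.003, 1.488]
force: [0.8, -0.6, -0.1]
width: 56.5
at [494.4 311.7  55.5] rot [-1.570e+00  1.000e-03  1.488e+00] shift [ 0.6  9.5 -0.2] turn [-0.001  0.002 -0.001]
```

```bash
python3 -m jog '[{"x":0,"y":5,"z":0,"ax":0,"ay":0,"az":0,"grip":30},{"x":0,"y":10,"z":0,"ax":0,"ay":0,"az":0,"grip":30},{"x":0,"y":10,"z":0,"ax":0,"ay":0,"az":0,"grip":30},{"x":0,"y":10,"z":0,"ax":0,"ay":0,"az":0,"grip":66},{"x":0,"y":10,"z":0,"ax":0,"ay":0,"az":0,"grip":72}]'; python3 -m jog '[{"x":0,"y":0,"z":0,"ax":0,"ay":0,"az":0,"grip":72},{"x":0,"y":-30,"z":0,"ax":0,"ay":0,"az":0,"grip":72},{"x":0,"y":-75,"z":0,"ax":0,"ay":0,"az":0,"grip":72},{"x":0,"y":-110,"z":0,"ax":0,"ay":0,"az":0,"grip":80},{"x":0,"y":-110,"z":0,"ax":0,"ay":0,"az":0,"grip":80}]'; python3 - <<'E'
from h import *
get_image('side');g=get_image('wrist');print(lids(g,z=66))
for n in('scene','side'):print(lids(get_image(n)))
to(444,7.3,150,1.486)
E
```

```text
clock: 26.6
eef_pos: [494.9, 312.2, 46.3]
tool_rot: [-1.572, -0.001, 1.488]
force: [-0.3, 0.5, 0.1]
width: 72.2
clock: 27.1
eef_pos: [497.5, 314.1, 161.0]
tool_rot: [-1.579, -0.006, 1.488]
force: [0.6, 0.1, -0.1]
width: 79.9
[(562.1, 308.5, 29.4), (493.6, 313.4, 28.4)]
[(592.6, -307.2, 29.7), (501.0, -314.6, 30.8), (602.9, 2.3, 29.7), (449.1, 2.1, 30.0), (567.5, 306.4, 32.1), (495.7, 310.4, 32.3), (573.9, 908.2, 148.0)]
[(492.4, 313.8, 30.1), (562.8, 308.4, 30.0), (440.8, 14.3, 31.1)]
at [493.9 311.5 154.8] rot [-1.569e+00  1.000e-03  1.488e+00] shift [-307.2    5.3   24.5] turn [-0.002  0.002 -0.001]
```

```bash
python3 -m jog '[{"x":-307,"y":5,"z":24.5,"ax":0,"ay":0,"az":0,"grip":80},{"x":-307,"y":5,"z":24.5,"ax":0,"ay":0,"az":0,"grip":80},{"x":-307,"y":5,"z":24.5,"ax":0,"ay":0,"az":0,"grip":80},{"x":-307,"y":5,"z":24.5,"ax":0,"ay":0,"az":0,"grip":80},{"x":-307,"y":5,"z":24.5,"ax":0,"ay":0,"az":0,"grip":80}]'; python3 -c "
from h import *
to(444,7.3,140,1.486)"
```

```text
clock: 27.8
eef_pos: [452.6, 63.4, 150.5]
tool_rot: [-1.568, 0.001, 1.489]
force: [1.3, -0.5, -0.6]
width: 80.2
at [452.6  63.4 150.5] rot [-1.568e+00  1.000e-03  1.489e+00] shift [-56.7  10.5   3.9] turn [-0.003  0.003 -0.001]
```

```bash
python3 -m jog '[{"x":-56.7,"y":10,"z":4,"ax":0,"ay":0,"az":0,"grip":80},{"x":-56.7,"y":10,"z":4,"ax":0,"ay":0,"az":0,"grip":80},{"x":-56.7,"y":10,"z":4,"ax":0,"ay":0,"az":0,"grip":80},{"x":-56.7,"y":10,"z":4,"ax":0,"ay":0,"az":0,"grip":80},{"x":-56.7,"y":10,"z":4,"ax":0,"ay":0,"az":0,"grip":80}]'; python3 - <<'E'
from h import *
get_image('side');g=get_image('wrist');print(lids(g));cv2.imwrite('pics/w10.png',img(g))
to(443.3,7.5,37,1.486)
E
```

```text
clock: 28.3
eef_pos: [445.9, 11.2, 141.6]
tool_rot: [-1.571, -0.001, 1.491]
force: [-0.4, 0.4, 0.5]
width: 79.8
[(442.0, 7.8, 27.8)]
at [445.8  10.9 141.7] rot [-1.571e+00 -1.000e-03  1.491e+00] shift [ -3.7 104.7   2.2] turn [0.    0.005 0.001]
```

View pics/w10.png

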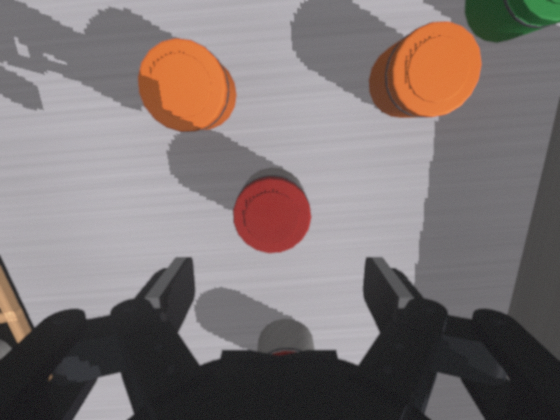

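```bash
python3 -m jog '[{"x":-2,"y":40,"z":2.5,"ax":0,"ay":0,"az":0,"grip":80},{"x":-2,"y":80,"z":2.5,"ax":0,"ay":0,"az":0,"grip":80},{"x":-2,"y":104,"z":2.5,"ax":0,"ay":0,"az":0,"grip":80},{"x":-2,"y":104,"z":2.5,"ax":0,"ay":0,"az":0,"grip":80},{"x":-2,"y":104,"z":2.5,"ax":0,"ay":0,"az":0,"grip":30}]'; python3 -m jog '[{"x":0,"y":0,"z":0,"ax":0,"ay":0,"az":0,"grip":30},{"x":0,"y":0,"z":0,"ax":0,"ay":0,"az":0,"grip":30},{"x":0,"y":0,"z":0,"ax":0,"ay":0,"az":0,"grip":30}]';python3 -m jog '[{"x":0,"y":-30,"z":0,"ax":0,"ay":0,"az":0,"grip":30},{"x":0,"y":-60,"z":0,"ax":0,"ay":0,"az":0,"grip":30},{"x":0,"y":-100,"z":0,"ax":0,"ay":0,"az":0,"grip":30},{"x":0,"y":-120,"z":0,"ax":0,"ay":0,"az":0,"grip":30},{"x":0,"y":-120,"z":0,"ax":0,"ay":0,"az":0,"grip":30}]'; python3 - <<'E'
from h import *
F=[]
for i in range(6):
    get_image('scene');F.append(read_state()['force'])
print(np.mean(F,0).round(2))
s=read_state()['eef_pos'];print(s, lids(get_image('wrist'),z=60+s[2]-39))
to(404.3,-324.3,130,1.486)
to(424.8,318.2,160,1.486)
E
```

```text
clock: 28.9
eef_pos: [442.3, 8.5, 36.6]
tool_rot: [-1.568, -0.001, 1.491]
force: [0.4, -0.8, -0.2]
width: 67.3
clock: 29.2
eef_pos: [443.4, 7.6, 38.4]
tool_rot: [-1.572, 0.0, 1.488]
force: [-0.2, -0.0, -1.1]
width: 56.9
clock: 29.7
eef_pos: [444.7, 7.6, 160.6]
tool_rot: [-1.577, -0.001, 1.487]
force: [1.1, -0.5, -0.6]
width: 56.4
[-0.18  0.36 -0.54]
[442.04503506   7.43762525 156.78817191] [(441.6, 8.6, 28.7)]
at [442.1   7.5 156.8] rot [-1.569  0.     1.488] shift [-333.8   26.9   10.3] turn [-0.002  0.002 -0.   ]
at [442.1   7.5 156.8] rot [-1.569  0.     1.488] shift [308.2  -3.1  42.8] turn [-0.002  0.002 -0.   ]
```

```bash
python3 -m jog '[{"x":308,"y":-3,"z":43,"ax":0,"ay":0,"az":0,"grip":30},{"x":308,"y":-3,"z":43,"ax":0,"ay":0,"az":0,"grip":30},{"x":308,"y":-3,"z":43,"ax":0,"ay":0,"az":0,"grip":30},{"x":308,"y":-3,"z":43,"ax":0,"ay":0,"az":0,"grip":30},{"x":308,"y":-3,"z":43,"ax":0,"ay":0,"az":0,"grip":30}]';  python3 -c "
from h import *
to(424.8,318.2,160,1.486)"
```

```text
clock: 30.55
eef_pos: [428.1, 258.8, 159.4]
tool_rot: [-1.57, 0.001, 1.488]
force: [1.4, 0.6, -0.0]
width: 56.5
at [428.1 258.8 159.4] rot [-1.570e+00  1.000e-03  1.488e+00] shift [58.9 -0.7  8.1] turn [-0.001  0.002 -0.001]
```

```bash
python3 -m jog '[{"x":59,"y":-1,"z":6,"ax":0,"ay":0,"az":0,"grip":30},{"x":59,"y":-1,"z":6,"ax":0,"ay":0,"az":0,"grip":30},{"x":59,"y":-1,"z":6,"ax":0,"ay":0,"az":0,"grip":30},{"x":59,"y":-1,"z":6,"ax":0,"ay":0,"az":0,"grip":30},{"x":59,"y":-1,"z":6,"ax":0,"ay":0,"az":0,"grip":30}]'; python3 - <<'E'
from h import *
get_image('side');get_image('side');get_image('side');g=get_image('wrist');print(lids(g,z=181))
crop(get_image('side'),60,220,360,410,2.6,'pics/s11.png')
cv2.imwrite('pics/w11.png',img(g))
to(424.8,318.2,55,1.486)
E
```

```text
clock: 31.05
eef_pos: [428.0, 313.7, 160.6]
tool_rot: [-1.57, 0.003, 1.485]
force: [0.4, 0.0, -0.9]
width: 56.7
[(427.7, 316.3, 29.8)]
at [428.1 315.3 161.2] rot [-1.571  0.     1.486] shift [  2.6 106.2   3.6] turn [ 0.  0. -0.]
```

View pics/w11.png

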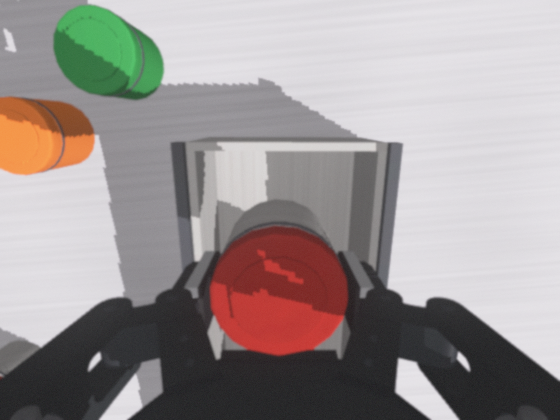

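```bash
python3 -m jog '[{"x":2.5,"y":30,"z":2.5,"ax":0,"ay":0,"az":0,"grip":30},{"x":2.5,"y":60,"z":2.5,"ax":0,"ay":0,"az":0,"grip":30},{"x":2.5,"y":90,"z":2.5,"ax":0,"ay":0,"az":0,"grip":30},{"x":2.5,"y":106,"z":2.5,"ax":0,"ay":0,"az":0,"grip":30},{"x":2.5,"y":106,"z":2.5,"ax":0,"ay":0,"az":0,"grip":30}]'; python3 -c "
from h import *
get_image('side')
to(424.8,318.2,46,1.486)"
```

```text
clock: 31.8
eef_pos: [424.3, 317.6, 53.2]
tool_rot: [-1.568, 0.003, 1.488]
force: [-0.4, -0.7, -0.0]
width: 56.5
at [425.  318.4  54.5] rot [-1.569e+00  1.000e-03  1.488e+00] shift [-0.2  8.5  0.2] turn [-0.001  0.002 -0.001]
```

```bash
python3 -m jog '[{"x":0,"y":5,"z":0,"ax":0,"ay":0,"az":0,"grip":30},{"x":0,"y":9,"z":0,"ax":0,"ay":0,"az":0,"grip":30},{"x":0,"y":9,"z":0,"ax":0,"ay":0,"az":0,"grip":30},{"x":0,"y":9,"z":0,"ax":0,"ay":0,"az":0,"grip":66},{"x":0,"y":9,"z":0,"ax":0,"ay":0,"az":0,"grip":72}]'; python3 -m jog '[{"x":0,"y":0,"z":0,"ax":0,"ay":0,"az":0,"grip":72},{"x":0,"y":-30,"z":0,"ax":0,"ay":0,"az":0,"grip":72},{"x":0,"y":-75,"z":0,"ax":0,"ay":0,"az":0,"grip":72},{"x":0,"y":-110,"z":0,"ax":0,"ay":0,"az":0,"grip":80},{"x":0,"y":-110,"z":0,"ax":0,"ay":0,"az":0,"grip":80}]'; python3 - <<'E'
from h import *
get_image('side');g=get_image('wrist');print(lids(g,z=66))
for n in('scene','side'):
    g=get_image(n);print(lids(g))
crop(g,60,200,360,410,2.6,'pics/s12.png')
to(598.5,7.5,140,1.486)
E
```

```text
clock: 32.35
eef_pos: [425.7, 319.2, 46.6]
tool_rot: [-1.571, -0.001, 1.488]
force: [0.9, 0.0, -0.5]
width: 72.1
clock: 32.85
eef_pos: [427.7, 321.3, 160.7]
tool_rot: [-1.577, -0.007, 1.488]
force: [-0.8, 0.9, -0.4]
width: 80.2
[(548.1, 309.5, 24.9), (491.5, 313.9, 29.5), (426.0, 320.0, 28.4)]
[(592.6, -307.0, 29.8), (501.0, -314.6, 30.8), (602.9, 2.3, 29.7), (565.4, 305.1, 31.9), (462.2, 315.6, 64.0), (570.5, 908.2, 148.6)]
[(423.8, 320.6, 29.9), (492.6, 313.9, 30.1), (562.8, 308.4, 30.0), (595.0, 14.7, 31.0), (589.0, -300.6, 31.8)]
at [425.  318.2 155.3] rot [-1.570e+00  1.000e-03  1.488e+00] shift [-295.3   15.5 -198.6] turn [-0.001  0.002 -0.001]
```

View pics/s12.png

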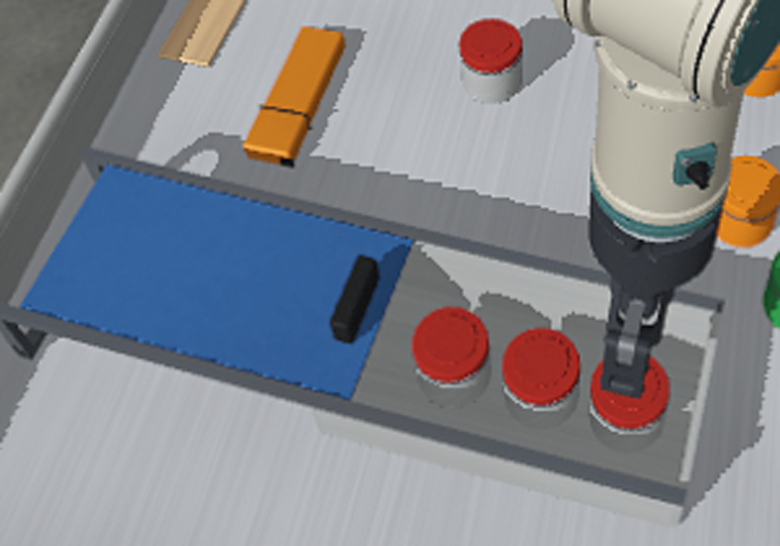

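```bash
python3 -m jog '[{"x":-295,"y":0,"z":-198,"ax":0,"ay":0,"az":0,"grip":80},{"x":-295,"y":0,"z":-198,"ax":0,"ay":0,"az":0,"grip":80},{"x":-295,"y":0,"z":-198,"ax":0,"ay":0,"az":0,"grip":80},{"x":-295,"y":0,"z":-198,"ax":0,"ay":0,"az":0,"grip":80},{"x":-295,"y":0,"z":-198,"ax":0,"ay":0,"az":0,"grip":80}]'; python3 -c "
from h import *
to(598.5,7.5,140,1.486)"
```

```text
clock: 33.55
eef_pos: [546.9, 98.6, 154.6]
tool_rot: [-1.568, 0.001, 1.488]
force: [0.6, 0.3, 0.1]
width: 80.2
at [546.9  98.6 154.6] rot [-1.568e+00  1.000e-03  1.488e+00] shift [-86.5  14.5 -58.9] turn [-0.003  0.002 -0.001]
```

```bash
python3 -m jog '[{"x":-86.5,"y":14,"z":-59,"ax":0,"ay":0,"az":0,"grip":80},{"x":-86.5,"y":14,"z":-59,"ax":0,"ay":0,"az":0,"grip":80},{"x":-86.5,"y":14,"z":-59,"ax":0,"ay":0,"az":0,"grip":80},{"x":-86.5,"y":14,"z":-59,"ax":0,"ay":0,"az":0,"grip":80},{"x":-86.5,"y":14,"z":-59,"ax":0,"ay":0,"az":0,"grip":80}]'; python3 - <<'E'
from h import *
get_image('side');get_image('side');get_image('side');g=get_image('wrist');print(lids(g))
to(598.5,7.5,37,1.486)
E
```

```text
clock: 34.05
eef_pos: [597.6, 11.3, 141.2]
tool_rot: [-1.568, -0.001, 1.49]
force: [-0.3, 0.6, 0.7]
width: 80.0
[(596.9, 7.7, 27.8)]
at [598.3  11.5 142.3] rot [-1.571e+00 -1.000e-03  1.491e+00] shift [ -4.  105.3  -0.6] turn [-0.     0.005  0.001]
```

```bash
python3 -m jog '[{"x":-3,"y":40,"z":0.5,"ax":0,"ay":0,"az":0,"grip":80},{"x":-3,"y":80,"z":0.5,"ax":0,"ay":0,"az":0,"grip":80},{"x":-3,"y":105,"z":0.5,"ax":0,"ay":0,"az":0,"grip":80},{"x":-3,"y":105,"z":0.5,"ax":0,"ay":0,"az":0,"grip":80},{"x":-3,"y":105,"z":0.5,"ax":0,"ay":0,"az":0,"grip":30}]'; python3 -m jog '[{"x":0,"y":0,"z":0,"ax":0,"ay":0,"az":0,"grip":30},{"x":0,"y":0,"z":0,"ax":0,"ay":0,"az":0,"grip":30},{"x":0,"y":0,"z":0,"ax":0,"ay":0,"az":0,"grip":30}]';python3 -m jog '[{"x":0,"y":-30,"z":0,"ax":0,"ay":0,"az":0,"grip":30},{"x":0,"y":-60,"z":0,"ax":0,"ay":0,"az":0,"grip":30},{"x":0,"y":-100,"z":0,"ax":0,"ay":0,"az":0,"grip":30},{"x":0,"y":-120,"z":0,"ax":0,"ay":0,"az":0,"grip":30},{"x":0,"y":-120,"z":0,"ax":0,"ay":0,"az":0,"grip":30}]'; python3 - <<'E'
from h import *
F=[]
for i in range(6):
    get_image('scene');F.append(read_state()['force'])
print(np.mean(F,0).round(2))
s=read_state()['eef_pos'];print(s, lids(get_image('wrist'),z=60+s[2]-39))
for n in('scene','side'):
    g=get_image(n);print(lids(g))
to(404.5,-324.3,150,1.486)
E
```

```text
clock: 34.75
eef_pos: [598.2, 7.7, 37.7]
tool_rot: [-1.571, -0.0, 1.489]
force: [-0.1, 0.2, 0.6]
width: 67.2
clock: 35.05
eef_pos: [599.5, 7.1, 39.2]
tool_rot: [-1.574, -0.001, 1.488]
force: [0.3, -0.1, 6.5]
width: 56.5
clock: 35.55
eef_pos: [600.2, 6.7, 160.7]
tool_rot: [-1.578, -0.001, 1.488]
force: [0.4, -0.5, -2.4]
width: 56.8
[ 0.23 -0.18 -2.7 ]
[596.96493433   6.35911701 155.56066316] [(594.6, 7.8, 28.2)]
[(592.6, -307.2, 29.7), (501.0, -314.6, 30.8), (555.7, 63.5, 35.9), (565.4, 305.1, 31.9), (464.2, 317.8, 62.6), (573.9, 908.2, 148.0)]
[(424.5, 320.4, 30.0), (492.6, 313.9, 30.1), (562.8, 308.4, 30.0), (614.4, -98.8, 36.2), (497.8, -307.2, 32.1), (589.0, -300.6, 31.8)]
at [597.6   6.6 156.2] rot [-1.569  0.     1.488] shift [-345.7    6.5  165.1] turn [-0.002  0.002 -0.   ]
```

```bash
python3 -m jog '[{"x":-345,"y":0,"z":165,"ax":0,"ay":0,"az":0,"grip":30},{"x":-345,"y":0,"z":165,"ax":0,"ay":0,"az":0,"grip":30},{"x":-345,"y":0,"z":165,"ax":0,"ay":0,"az":0,"grip":30},{"x":-345,"y":0,"z":165,"ax":0,"ay":0,"az":0,"grip":30},{"x":-345,"y":0,"z":165,"ax":0,"ay":0,"az":0,"grip":30}]'; python3 -c "
from h import *
to(404.6,-324.6,110,1.486)"
```

```text
clock: 36.5
eef_pos: [470.8, -210.7, 157.0]
tool_rot: [-1.571, -0.0, 1.489]
force: [0.8, -1.0, -3.5]
width: 56.5
at [ 470.8 -210.7  157. ] rot [-1.571 -0.     1.489] shift [-119.    47.    56.6] turn [-0.     0.003  0.   ]
```

```bash
python3 -m jog '[{"x":-119,"y":0,"z":56.6,"ax":0,"ay":0,"az":0,"grip":30},{"x":-119,"y":0,"z":56.6,"ax":0,"ay":0,"az":0,"grip":30},{"x":-119,"y":0,"z":56.6,"ax":0,"ay":0,"az":0,"grip":30},{"x":-119,"y":10,"z":56.6,"ax":0,"ay":0,"az":0,"grip":30},{"x":-119,"y":20,"z":56.6,"ax":0,"ay":0,"az":0,"grip":30}]';  python3 -m jog '[{"x":0,"y":15,"z":0,"ax":0,"ay":0,"az":0,"grip":30},{"x":0,"y":40,"z":0,"ax":0,"ay":0,"az":0,"grip":30},{"x":0,"y":70,"z":0,"ax":0,"ay":0,"az":0,"grip":30},{"x":0,"y":70,"z":0,"ax":0,"ay":0,"az":0,"grip":30},{"x":0,"y":70,"z":0,"ax":0,"ay":0,"az":0,"grip":30}]'; python3 - <<'E'
from h import *
get_image('side');g=get_image('wrist');s=read_state()['eef_pos'];print(s,lids(g,z=60+s[2]-39)[:3])
cv2.imwrite('pics/w13.png',img(g))
to(404.6,-324.6,45,1.486)
E
```

```text
clock: 37.0
eef_pos: [405.4, -323.9, 136.6]
tool_rot: [-1.571, -0.0, 1.486]
force: [1.1, 0.9, -3.0]
width: 56.5
clock: 37.5
eef_pos: [406.4, -321.4, 66.9]
tool_rot: [-1.57, -0.002, 1.491]
force: [0.1, -0.3, -1.7]
width: 56.8
[ 407.04363746 -322.75756433   68.19077717] [(403.3, -321.7, 29.1)]
at [ 407.  -322.8   68.2] rot [-1.573  0.     1.489] shift [-2.  23.2  2.3] turn [ 0.002  0.003 -0.   ]
```

View pics/w13.png

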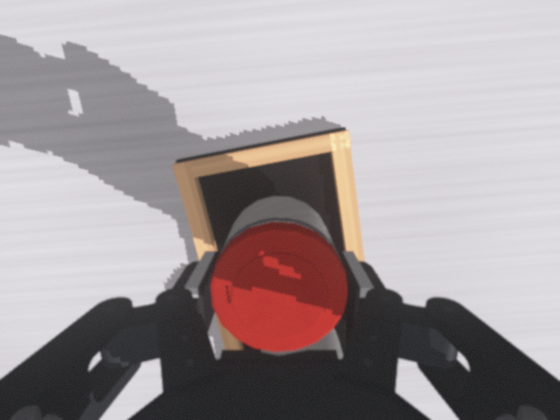

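```bash
python3 -m jog '[{"x":-1.6,"y":10,"z":1.5,"ax":0,"ay":0,"az":0,"grip":30},{"x":-1.6,"y":20,"z":1.5,"ax":0,"ay":0,"az":0,"grip":30},{"x":-1.6,"y":20,"z":1.5,"ax":0,"ay":0,"az":0,"grip":30},{"x":-1.6,"y":20,"z":1.5,"ax":0,"ay":0,"az":0,"grip":30}]'; python3 -c "
from h import *
get_image('side')
to(405.3,-324.5,44.5,1.486);print(read_state()['force'])"
```

```text
clock: 38.0
eef_pos: [403.8, -324.5, 46.9]
tool_rot: [-1.57, -0.0, 1.488]
force: [-0.1, 0.6, -2.2]
width: 56.6
at [ 404.  -324.6   47.1] rot [-1.571 -0.     1.488] shift [ 0.2  2.6 -1.3] turn [-0.     0.002  0.   ]
[ 0.45844444 -0.73824382 -2.18857341]
```

```bash
python3 -m jog '[{"x":0,"y":1.5,"z":-1.3,"ax":0,"ay":0,"az":0,"grip":30},{"x":0,"y":2.5,"z":-1.3,"ax":0,"ay":0,"az":0,"grip":30},{"x":0,"y":2.5,"z":-1.3,"ax":0,"ay":0,"az":0,"grip":62},{"x":0,"y":2.5,"z":-1.3,"ax":0,"ay":0,"az":0,"grip":75},{"x":0,"y":2.5,"z":-1.3,"ax":0,"ay":0,"az":0,"grip":75}]'; python3 -m jog '[{"x":0,"y":-25,"z":0,"ax":0,"ay":0,"az":0,"grip":80},{"x":0,"y":-55,"z":0,"ax":0,"ay":0,"az":0,"grip":85},{"x":0,"y":-95,"z":0,"ax":0,"ay":0,"az":0,"grip":85},{"x":0,"y":-125,"z":0,"ax":0,"ay":0,"az":0,"grip":85},{"x":0,"y":-125,"z":0,"ax":0,"ay":0,"az":0,"grip":85}]'; python3 - <<'E'
from h import *
get_image('side');get_image('side')
g=get_image('wrist');print(lids(g,z=65),read_state()['eef_pos']);cv2.imwrite('pics/w14.png',img(g))
for n in('scene','side'):print(lids(get_image(n),z=65))
to(500,-100,200,1.486)
E
```

```text
clock: 38.55
eef_pos: [405.5, -324.9, 44.9]
tool_rot: [-1.571, 0.0, 1.488]
force: [0.0, 0.2, -0.6]
width: 75.1
clock: 39.05
eef_pos: [407.7, -326.1, 173.6]
tool_rot: [-1.578, 0.004, 1.488]
force: [0.2, -0.7, -1.6]
width: 85.2
[(495.7, -313.4, 30.3), (404.2, -323.6, 28.8)] [ 404.68676402 -324.80485277  169.29371789]
[(594.5, -307.1, 29.6), (503.6, -314.6, 30.6), (411.3, -325.8, 30.7), (567.5, 300.9, 31.7), (465.0, 311.4, 63.6), (575.9, 900.0, 147.0)]
[(424.4, 322.7, 29.8), (492.2, 316.2, 30.0), (561.9, 310.7, 29.9), (404.1, -312.9, 32.0), (497.3, -301.1, 31.9), (587.9, -294.5, 31.6)]
at [ 404.5 -324.4  168.6] rot [-1.569e+00 -1.000e-03  1.488e+00] shift [231.6 -31.4 -76.6] turn [-0.002  0.002  0.001]
```

View pics/w14.png

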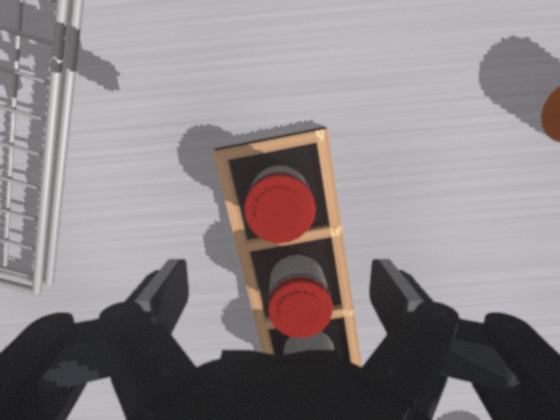

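```bash
python3 -c "
from h import *
to(635.5,301.3,180,-0.085)"; python3 -m jog '[{"x":231,"y":-31,"z":-76,"ax":0,"ay":0.7,"az":0,"grip":60},{"x":231,"y":-31,"z":-76,"ax":0,"ay":0.7,"az":0,"grip":60},{"x":231,"y":-31,"z":-76,"ax":0,"ay":0.7,"az":0,"grip":60},{"x":231,"y":-31,"z":-76,"ax":0,"ay":0.7,"az":0,"grip":60},{"x":231,"y":-31,"z":-76,"ax":0,"ay":0.7,"az":0,"grip":60}]'; python3 -c "
from h import *
to(635.5,301.3,180,-0.085)"
```

```text
at [ 404.5 -324.4  168.6] rot [-1.569e+00 -1.000e-03  1.488e+00] shift [ 642.7  -11.1 -178.5] turn [-2.000e-03  1.573e+00 -1.000e-03]
clock: 39.8
eef_pos: [500.3, -98.2, 199.8]
tool_rot: [-1.569, 0.001, 0.784]
force: [0.1, -0.4, 0.0]
width: 59.7
at [500.3 -98.2 199.8] rot [-1.569e+00  1.000e-03  7.840e-01] shift [377.9  19.9 187.4] turn [-0.001  0.869 -0.001]
```

```bash
python3 -m jog '[{"x":378,"y":0,"z":187,"ax":0,"ay":0.869,"az":0,"grip":60},{"x":378,"y":0,"z":187,"ax":0,"ay":0.869,"az":0,"grip":60},{"x":378,"y":0,"z":187,"ax":0,"ay":0.869,"az":0,"grip":60},{"x":378,"y":0,"z":187,"ax":0,"ay":0.869,"az":0,"grip":60},{"x":378,"y":0,"z":187,"ax":0,"ay":0.869,"az":0,"grip":60}]'; python3 -c "
from h import *
to(635.5,301.3,150,-0.085)"
```

```text
clock: 40.3
eef_pos: [579.3, 138.1, 199.2]
tool_rot: [-1.572, 0.002, 0.032]
force: [0.6, -0.8, 0.1]
width: 59.8
at [579.3 138.1 199.2] rot [-1.572  0.002  0.032] shift [ 61.6  48.8 161.4] turn [ 0.001  0.117 -0.002]
```

```bash
python3 -m jog '[{"x":61.6,"y":10,"z":161,"ax":0,"ay":0.117,"az":0,"grip":60},{"x":61.6,"y":20,"z":161,"ax":0,"ay":0.117,"az":0,"grip":60},{"x":61.6,"y":30,"z":161,"ax":0,"ay":0.117,"az":0,"grip":60},{"x":61.6,"y":40,"z":161,"ax":0,"ay":0.117,"az":0,"grip":60},{"x":61.6,"y":48,"z":161,"ax":0,"ay":0.117,"az":0,"grip":60}]'; python3 - <<'E'
from h import *
get_image('side');get_image('side');get_image('side');g=get_image('wrist')
cv2.imwrite('pics/w15.png',img(g))
to(635.5,301.3,98,-0.085)
E
```

```text
clock: 40.8
eef_pos: [632.7, 305.2, 148.7]
tool_rot: [-1.57, 0.004, -0.072]
force: [-0.0, 0.2, -0.7]
width: 59.9
at [634.9 297.1 152. ] rot [-1.573e+00  1.000e-03 -8.100e-02] shift [ 0.3 54.   4.4] turn [ 0.003  0.004 -0.001]
```

View pics/w15.png

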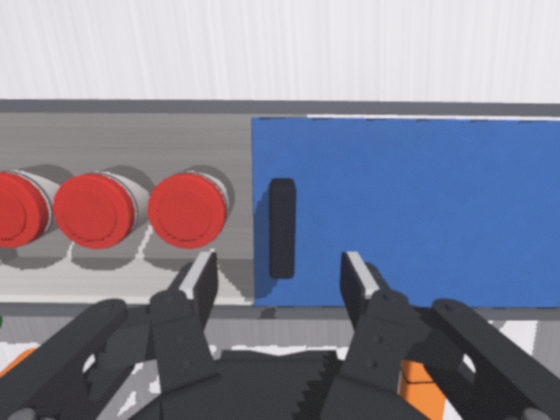

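```bash
python3 -m jog '[{"x":0.3,"y":25,"z":3,"ax":0,"ay":0,"az":0,"grip":60},{"x":0.3,"y":53,"z":3,"ax":0,"ay":0,"az":0,"grip":60},{"x":0.3,"y":53,"z":3,"ax":0,"ay":0,"az":0,"grip":60},{"x":0.3,"y":53,"z":3,"ax":0,"ay":0,"az":0,"grip":0},{"x":0.3,"y":53,"z":3,"ax":0,"ay":0,"az":0,"grip":0}]';python3 -m jog '[{"x":0,"y":0,"z":0,"ax":0,"ay":0,"az":0,"grip":0},{"x":0,"y":0,"z":0,"ax":0,"ay":0,"az":0,"grip":0},{"x":0,"y":0,"z":0,"ax":0,"ay":0,"az":0,"grip":0},{"x":0,"y":0,"z":0,"ax":0,"ay":0,"az":0,"grip":0}]'
```

```text
clock: 41.5
eef_pos: [637.0, 302.1, 101.8]
tool_rot: [-1.569, -0.003, -0.08]
force: [-0.3, -0.1, 0.1]
width: 31.9
clock: 41.9
eef_pos: [636.8, 302.5, 101.9]
tool_rot: [-1.57, -0.003, -0.08]
force: [-0.7, -1.2, 6.9]
width: 14.9
```

```bash
python3 -m jog '[{"x":-20,"y":0,"z":0,"ax":0,"ay":0,"az":0,"grip":0},{"x":-45,"y":0,"z":0.3,"ax":0,"ay":0,"az":0,"grip":0},{"x":-70,"y":0,"z":0.5,"ax":0,"ay":0,"az":0,"grip":0},{"x":-95,"y":0,"z":0.7,"ax":0,"ay":0,"az":0,"grip":0},{"x":-120,"y":0,"z":1,"ax":0,"ay":0,"az":0,"grip":0}]'; python3 -m jog '[{"x":-20,"y":0,"z":0,"ax":0,"ay":0,"az":0,"grip":0},{"x":-45,"y":0,"z":0.3,"ax":0,"ay":0,"az":0,"grip":0},{"x":-70,"y":0,"z":0.5,"ax":0,"ay":0,"az":0,"grip":0},{"x":-90,"y":0,"z":0.7,"ax":0,"ay":0,"az":0,"grip":0},{"x":-105,"y":0,"z":1,"ax":0,"ay":0,"az":0,"grip":0}]'; python3 -c "
from h import *
to(399.9,320.4,98,-0.085)"
```

```text
clock: 42.4
eef_pos: [517.7, 312.9, 101.8]
tool_rot: [-1.569, -0.005, -0.081]
force: [2.6, -0.3, 5.6]
width: 14.9
clock: 42.9
eef_pos: [412.3, 322.2, 101.7]
tool_rot: [-1.569, -0.003, -0.08]
force: [1.7, -3.0, 9.1]
width: 14.6
at [412.3 322.2 101.7] rot [-1.569 -0.003 -0.08 ] shift [-12.2   3.7  -2.8] turn [-0.002  0.005  0.003]
```

```bash
python3 -m jog '[{"x":-6,"y":0,"z":0,"ax":0,"ay":0,"az":0,"grip":0},{"x":-10,"y":0,"z":0,"ax":0,"ay":0,"az":0,"grip":0},{"x":-12,"y":0,"z":0,"ax":0,"ay":0,"az":0,"grip":0},{"x":-13,"y":0,"z":0,"ax":0,"ay":0,"az":0,"grip":0}]'; python3 -m jog '[{"x":-1,"y":0,"z":0,"ax":0,"ay":0,"az":0,"grip":0},{"x":-2,"y":0,"z":0,"ax":0,"ay":0,"az":0,"grip":0},{"x":-2,"y":0,"z":0,"ax":0,"ay":0,"az":0,"grip":0}]'
```

```text
clock: 43.3
eef_pos: [400.3, 323.2, 101.7]
tool_rot: [-1.569, -0.004, -0.081]
force: [0.8, -2.5, 11.8]
width: 14.3
clock: 43.6
eef_pos: [398.4, 323.4, 101.7]
tool_rot: [-1.569, -0.004, -0.081]
force: [0.6, -2.7, 12.1]
width: 15.1
```

```bash
python3 -m jog '[{"x":-1,"y":0,"z":0,"ax":0,"ay":0,"az":0,"grip":0},{"x":-3,"y":0,"z":0,"ax":0,"ay":0,"az":0,"grip":0},{"x":-3,"y":0,"z":0,"ax":0,"ay":0,"az":0,"grip":0}]'; python3 - <<'E'
from h import *
b=get_image("side");a=get_image("scene");crop(b,60,240,350,410,2.7,'pics/s16.png');cv2.imwrite('pics/a16.png',img(a))
E
```

```text
clock: 43.9
eef_pos: [397.8, 323.4, 101.7]
tool_rot: [-1.568, -0.007, -0.082]
force: [7.1, -3.1, 7.2]
width: 14.8
```

View pics/s16.png

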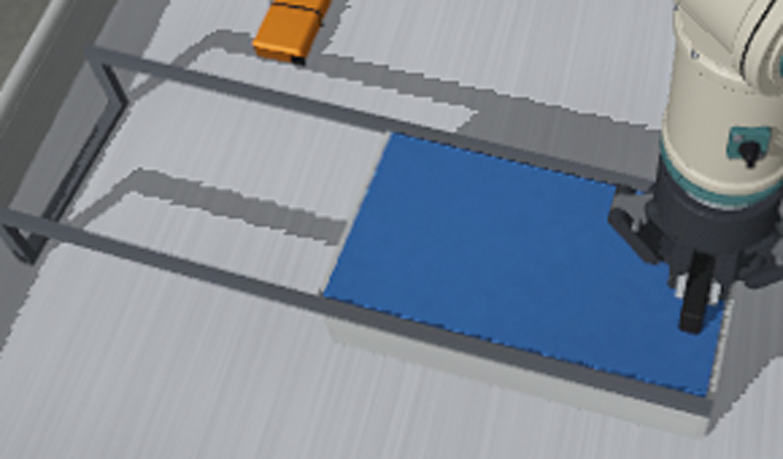

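Force rises: cover is at its stop. Release carefully and go up.

```bash
python3 -m jog '[{"x":1.5,"y":0,"z":0,"ax":0,"ay":0,"az":0,"grip":0},{"x":1.5,"y":0,"z":0,"ax":0,"ay":0,"az":0,"grip":30},{"x":1.5,"y":0,"z":0,"ax":0,"ay":0,"az":0,"grip":40},{"x":1.5,"y":0,"z":0,"ax":0,"ay":0,"az":0,"grip":40},{"x":1.5,"y":-20,"z":0,"ax":0,"ay":0,"az":0,"grip":40}]'; python3 -m jog '[{"x":0,"y":-40,"z":0,"ax":0,"ay":0,"az":0,"grip":40},{"x":0,"y":-90,"z":0,"ax":0,"ay":0,"az":0,"grip":40},{"x":0,"y":-130,"z":20,"ax":0,"ay":0,"az":0,"grip":40},{"x":0,"y":-150,"z":60,"ax":0,"ay":0,"az":0,"grip":40},{"x":0,"y":-150,"z":110,"ax":0,"ay":0,"az":0,"grip":40}]'; python3 -m jog '[{"x":0,"y":0,"z":50,"ax":0,"ay":0,"az":0,"grip":40},{"x":0,"y":0,"z":90,"ax":0,"ay":0,"az":0,"grip":40},{"x":0,"y":0,"z":120,"ax":0,"ay":0,"az":0,"grip":40},{"x":0,"y":0,"z":120,"ax":0,"ay":0,"az":0,"grip":40},{"x":0,"y":0,"z":120,"ax":0,"ay":0,"az":0,"grip":40}]';python3 - <<'E'
from h import *
get_image("side");a=get_image("scene");b=get_image("side")
cv2.imwrite('pics/a17.png',img(a));cv2.imwrite('pics/b17.png',img(b))
crop(b,60,240,350,410,2.7,'pics/s17.png')
for g in(a,b): print(lids(g,z=65))
E
```

```text
clock: 44.5
eef_pos: [393.3, 322.5, 118.0]
tool_rot: [-1.574, 0.004, -0.078]
force: [-0.7, -0.2, -0.3]
width: 40.1
clock: 45.0
eef_pos: [405.7, 434.1, 274.1]
tool_rot: [-1.566, -0.005, -0.082]
force: [1.9, 1.2, 1.0]
width: 40.2
clock: 45.5
eef_pos: [412.4, 552.7, 268.6]
tool_rot: [-1.573, 0.001, -0.078]
force: [0.1, -1.0, -0.4]
width: 39.7
[(594.5, -307.2, 29.5), (503.6, -314.6, 30.6), (411.3, -325.8, 30.7), (575.9, 900.0, 147.0)]
[(404.1, -312.9, 32.0), (497.3, -301.1, 31.9), (587.9, -294.5, 31.6)]
```

View pics/a17.png

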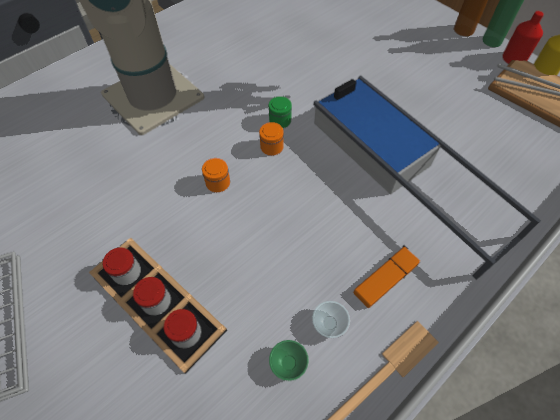

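View pics/b17.png

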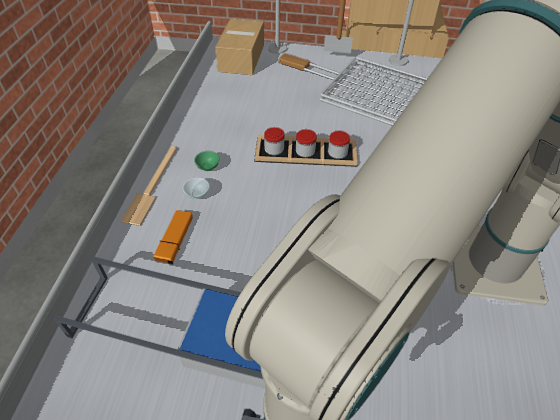

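View pics/s17.png

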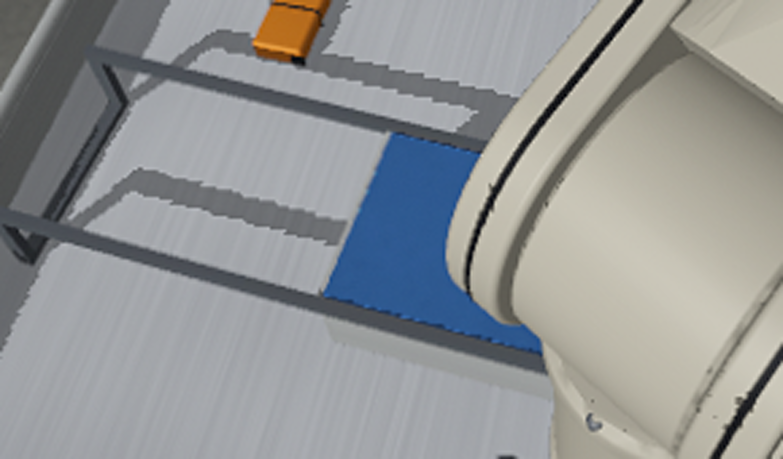

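```bash
python3 - <<'E'
from h import *
a=get_image("scene");b=get_image("side")
t=np.linspace(0,2*np.pi,90);C=np.c_[np.cos(t),np.sin(t)]*28.5
def sim(g,x,y,h):
    P=np.r_[np.c_[C+[x,y],0*t+65],np.c_[C+[x,y],0*t+65-h]]
    H=cv2.convexHull(proj(g,P).astype(np.float32))[:,0]
    Q=np.array([back(g,p,65)[:2] for p in H.astype(float)],np.float32)
    return np.array(cv2.minEnclosingCircle(Q)[0]),cv2.minEnclosingCircle(Q)[1]
for g,n,L in((a,'A',[(411.3,-325.8),(503.6,-314.6),(594.5,-307.2)]),(b,'B',[(404.1,-312.9),(497.3,-301.1),(587.9,-294.5)])):
    D=[(404.9,-324.5),(498.3,-314.2),(591.8,-304.4)] if n=='A' else [(402,-323.5),(495.4,-313.3),(589,-301.9)]
    for h in(8,14):
        print(n,h,[(np.array(l)-sim(g,*d,h)[0]).round(1).tolist() for l,d in zip(L,D)])
# cover handle
c,s=np.cos(-.086),np.sin(-.086)
m=(a["color"][75:110,325:370].max(2)<45).astype(np.uint8);n,l,st,ce=cv2.connectedComponentsWithStats(m)
for i in range(1,n):
    if st[i,4]>50:
        p=back(a,ce[i]+[325,75],98)[:2];print(p,'moved from start',p-[426.5,316.7])
print(read_state()['clock'])
crop(a,300,70,450,190,5,'pics/fin.png')
E
```

```text
A 8 [[4.0, -1.3], [3.4, -0.4], [1.3, -2.8]]
A 14 [[2.3, -1.3], [2.1, -0.4], [0.3, -2.7]]
B 8 [[2.0, 5.8], [2.2, 7.4], [-0.2, 2.7]]
B 14 [[2.0, 2.2], [2.4, 3.9], [0.4, -0.8]]
[400.905889   318.49980555] moved from start [-25.594111     1.79980555]
45.75
```

View pics/fin.png

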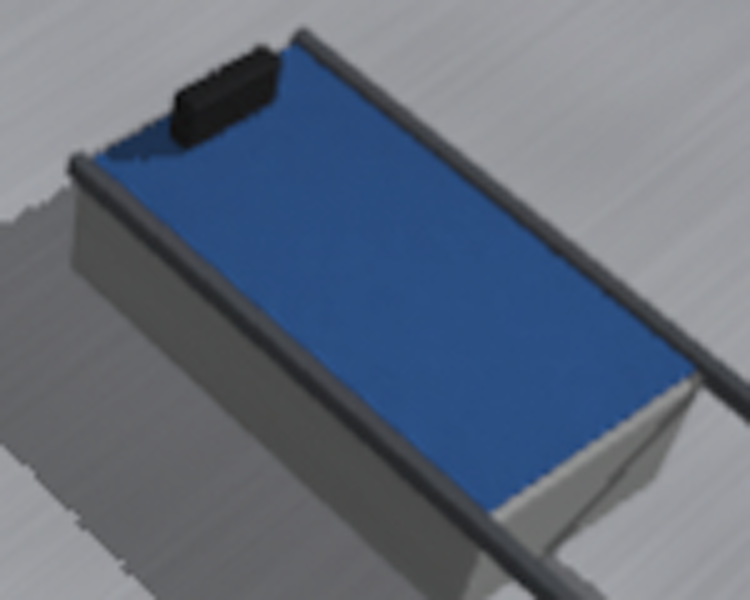

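```bash
python3 -c "
from h import *
print(finish_job())"
```

```text
the job is handed in; nothing more can be done
None
```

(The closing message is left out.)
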